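# Restock the headband rail on the shop counter

## Robot

A 7-joint arm with a two-finger parallel gripper is mounted at the origin on the work surface. World frame = base frame: x ahead of the robot, y to its left, z up, the work surface at z = 0. Lengths are in m, angles in rad, forces in N, time in s.
With the tool pointing down it reaches from about 0.425 to 0.875 m from the base axis. Payload 4.7 kg.
Tool frame: the origin (TCP) lies at the very end of the fingers, on their centre line; the grasp point (between the pads) lies arm.pinch_z behind it (arm.pinch_z is the distance from the TCP to the grasp point, in m); z points along the fingers, y is the line along which they close (so a half turn about z gives the same grasp; the last joint's range is limited). The gripper opens to 85 mm and grips with 20 to 120 N. Pads are 22 mm wide; open, the fingers measure 114 mm over their backs; the gripper's body (76 mm by 85 mm) begins 54 mm behind the grasp point. The pads swing forward as they close: fully open they stand 13 mm farther back than shut.
Start: joints at [1.243, 0.321, -0.07, 1.45, 0.023, 1.371, -0.057], TCP at [0.218, -0.612, 0.231] pointing down, gripper open.
Joint ranges: [-2.86, 2.86], [-0.3, 2.09], [-1.38, 1.24], [0.06, 2.45], [-1.56, 4.7], [0.09, 2.05], [-2.69, 2.69]. Speed limits (rad/s): [2.57, 2.57, 3.14, 3.14, 3.14, 3.14, 3.14].

## Interface

Orientations are given as a rotation vector (axis times angle).
In Python, from station import arm gives the robot as it stands.
- The arm moves only by the shell command python3 -m handwheel 'ROWS'. ROWS is JSON, one flat list of numbers, 5 for each row, row after row: the shift along the world's x, y, z in mm, then the turn about the world's z in rad, then the closure, from 0 (fully open) to 1 (shut). In form: [x, y, z, spin, jaw, x, y, z, spin, jaw, ...]. A call has 1 to 10 rows; each row is the pose to reach, as a shift and turn from the pose commanded when the call began; what a row does not reach only later rows make up. A row lasts 1/8 s, in which the tool goes at most 62.5 mm and 10.7 degrees, less where a joint would pass 70% of its speed; a pose out of reach is approached as far as the arm can. A call with a gripper value outside its range is refused whole. The fingers move at their own pace and stop on an object; the grip force is fixed at half the most. Time passes only in rows, so rows that repeat a pose let the fingers close. It gives the time, the measured TCP pose, the force, the opening and the grip force at its end, in the units of the state.
- arm.observe(): the state, without advancing time (a new reading comes with each control period).
- arm.grab_frame(name): name is "side" or "top" or "wrist"; returns (picture, depth): 420x560x3 uint8, blue, green, red; 420x560 float32, m along the optical axis (not along the pixel's ray), 0 where there is no reading.
- arm.camera_info(name): a dict with "K" (3x3 intrinsics, pixels), "extrinsics" (4x4, takes a point from camera to world coordinates); the wrist camera has in their place "hand_eye" (4x4, takes a point from camera to tool coordinates, whose origin is the TCP and whose axes are the flange's). Camera axes: x right, y down, z forward; pixel columns grow to the right and rows downward; lengths in m; the calibration is good to about 2 mm. A picture is of the moment at which its call begins: read the wrist's pose just before it. camera_info takes no time and is no camera call.
- arm.sign_off(): hands the job in; it is judged then, once.
The state is a dict: "time_s": time; "joints": joint angles; "qd": joint speeds; "tau": joint torques, N m; "ee_pos": TCP position; "orientation": TCP orientation; "force": force on the tool from outside, world axes, zero at the start; "moment": the same for the moment, N m; "width": opening from 0.0 (shut) to 1.0 (fully open); "grip_force": force on a finger pad.
Only numpy, scipy, OpenCV 4.12 (cv2) and the standard library are available. Lean on these libraries where they do the work, as an engineer would, in place of code of your own. Each camera call takes 0.05 s, during which the arm holds its last target. There are 200 camera calls.

## Task

On the display rail under the strip lamp, the yellow sold-out marker is holding an empty place. Take it off the rail and put it in the teal basket, then hang the red headband over the rail in that place, squarely astride the bar and about the middle of its half. Do not bump the lamp, and leave the blue headband hanging where it is and the other things on the counter where they lie.

Things in the scene. Friction and masses are not known exactly. Their poses are not given: they have to be found in the camera images.
- stand: Fixed display stand. Origin on the counter below the rail's middle; z up, y along the rail, -x to the robot. Rail: steel bar, diameter 16 mm, centre 150 mm and top 158 mm up, between dark 16 mm posts at y = +-185, x = 10 mm, 340 mm tall, on feet 120 x 30 mm (x = -25 to 95 mm). A black collar (36 mm diameter, 8 mm wide) at y = 0 parts the rail into two halves.
- lamp: White strip lamp over the rail, fixed to the stand; same origin and axes. Housing x = -10 to 50, y = -205 to 205, z = 308 to 338 mm: it overhangs the rail, so a gripper pointing straight down does not fit there; one leaning back to the robot (tool axis about 40 deg from vertical, fingers pointing forward and down) does.
- bay_left (a point): Middle of the left (+y) half of the rail, on top of the bar, 90 mm from the collar's middle; stand's axes. One half holds the marker, the other the blue headband (either way round).
- bay_right (a point): The same for the right (-y) half of the rail.
- marker: Yellow sold-out marker with red stripes, loose, 90 g: a tent astride the rail. Origin: middle of the underside of its ridge (on the bar); y along the ridge, z up. Ridge plate 30 (x) x 60 x 5 mm; two panels 4 mm thick, 64 mm long slope down 40 deg from vertical (feet 115 mm apart over all, 50 mm below origin). Grip tab on the ridge: 40 (x) x 14 (y) mm, z = 5 to 47 mm. Same turned half round.
- red_headband: Red headband, rigid, loose, 100 g, standing on its two ends. Origin: middle of the underside of its crown (rests on a bar); x across the arch, y along its width, z up. Half-round arch, inner radius 50, 5 thick, 30 mm wide, ends down to z = -72 mm, 112 mm over all in x. Gold disc on the crown to grip: diameter 48, 16 mm thick (y), centre z = 28 mm. Same turned half round.
- blue_headband: Blue headband of the same shape with a white disc, loose, hanging on the other half of the rail; stays there. Origin and axes as for the red one.
- basket: Teal slatted basket, fixed, open above, 170 x 170 x 60 mm, walls 5 mm; origin in the middle of its underside, z up.
- basket_in (a point): Middle of the basket's inner floor, basket's axes.
- calculator: Grey desk calculator, loose, 140 (x) x 100 x 25 mm, origin in the middle of its underside; not to be moved.
- paper_bundle: Cream paper bundle with a red band, loose, 200 (x) x 56 x 35 mm, origin in the middle of its underside; not to be moved.
- paper_rounds: Purple and yellow stack of round papers, loose, about 100 mm across, 25 mm high, origin in the middle of its underside; not to be moved.
Not all that is in view belongs to the job. What is shaped like the marker but green is not meant.

How it is judged:
On the way:
1. the marker is off the rail, let go in the basket, before the red headband is hung (x of marker in the frame of basket_in between -0.062 and 0.062 m and y of marker in the frame of basket_in between -0.062 and 0.062 m and z of marker in the frame of basket_in below 0.075 m and contact force between marker and basket above 0.2 N and contact force between marker and the fingers below 0.1 N), for 0.2 s.
At the end, for the whole second after the job is handed in: Marker released in the basket (within 62 mm of its middle each way, under 75 mm above its floor). Red headband at rest astride the rail: crown on the bar (20 mm across, 12 mm height), within 35 mm of the free half's middle, tilt and twist under 20 deg. Blue headband upright (all of step 1 and ((x of red_headband in the frame of bay_left between -0.02 and 0.02 m and y of red_headband in the frame of bay_left between -0.035 and 0.035 m and z of red_headband in the frame of bay_left between -0.012 and 0.012 m) or (x of red_headband in the frame of bay_right between -0.02 and 0.02 m and y of red_headband in the frame of bay_right between -0.035 and 0.035 m and z of red_headband in the frame of bay_right between -0.012 and 0.012 m)) and contact force between red_headband and stand above 0.2 N and angle between each of red_headband, blue_headband's own z axis and vertical below 0.35 rad and angle between the y axis of red_headband and the y axis of stand, either way round below 0.35 rad and linear speed of each of red_headband, marker below 0.03 m/s and angular speed of red_headband below 0.4 rad/s); the robot touches nothing.
It fails at once if the lamp is bumped (over 4 N) (contact force between lamp and anything else above 4 N).
It fails at once if the blue headband is shifted by more than 30 mm (distance of blue_headband from where it was at the start of the episode above 0.03 m).
It fails at once if the calculator is shifted by more than 30 mm (distance of calculator from where it was at the start of the episode above 0.03 m).
It fails at once if the paper bundle is shifted by more than 30 mm (distance of paper_bundle from where it was at the start of the episode above 0.03 m).
It fails at once if the stack of paper rounds is shifted by more than 30 mm (distance of paper_rounds from where it was at the start of the episode above 0.03 m).
It also fails if it takes over 67 s, if anything falls off the work surface, if the arm or the gripper's body presses on something with over 40 N, if the wrist force passes 120 N, or if a joint passes its speed limit or range.

## Working session

There is one attempt and no reset: what is moved stays moved. The work goes in short steps, Python scripts to look and compute and a shell command to move; the robot and the scene stay as the last step left them, time stands still between calls to the robot, and variables do not carry over. Pictures are saved under pics/ and viewed, at most 11 in all, crops included, and the job is handed in when it is done.

```bash
mkdir -p pics; ls
cat > h.py <<'E'
import numpy as np, cv2
from station import arm
from scipy.spatial.transform import Rotation as R
def grab(n):
    s=arm.observe(); im,d=arm.grab_frame(n); ci=arm.camera_info(n)
    K=np.array(ci["K"])
    if n=="wrist":
        T=np.eye(4);T[:3,:3]=R.from_rotvec(s["orientation"]).as_matrix();T[:3,3]=s["ee_pos"]
        E=T@np.array(ci["hand_eye"])
    else: E=np.array(ci["extrinsics"])
    return im,d,K,E
def pts(d,K,E):
    v,u=np.mgrid[:d.shape[0],:d.shape[1]]
    P=np.stack([(u-K[0,2])/K[0,0]*d,(v-K[1,2])/K[1,1]*d,d],-1)
    return P@E[:3,:3].T+E[:3,3]
E
python3 - <<'E'
from h import *
np.set_printoptions(precision=4,suppress=True)
s=arm.observe();print(s["time_s"],s["ee_pos"],R.from_rotvec(s["orientation"]).as_matrix(),s["width"],arm.pinch_z)
for n in["side","top","wrist"]:
    im,d,K,E=grab(n);cv2.imwrite(f"pics/{n}0.png",im);np.savez(f"{n}0.npz",im=im,d=d,K=K,E=E);print(n,K[0],K[1],E)
E
```

```text
pics
0.0 [ 0.2177 -0.6119  0.2302] [[ 0.9421  0.3352 -0.0007]
 [ 0.3352 -0.9421  0.0018]
 [-0.0001 -0.0019 -1.    ]] 1.0022058667382907 0.0187
side [545.9924   0.     269.4377] [  0.     545.9924 203.7604] [[-0.8623 -0.37    0.3457  0.0902]
 [-0.5062  0.6457 -0.5717  0.7361]
 [-0.0117 -0.668  -0.7441  1.1129]
 [ 0.      0.      0.      1.    ]]
top [501.3002   0.     273.6232] [  0.     501.3002 217.7119] [[ 0.002  -0.9892  0.1467  0.3906]
 [-1.     -0.0021 -0.0004 -0.0159]
 [ 0.0007 -0.1467 -0.9892  1.1665]
 [ 0.      0.      0.      1.    ]]
wrist [345.1797   0.     281.0873] [  0.     345.1797 210.0688] [[ 0.3353 -0.9095 -0.2459  0.2787]
 [-0.9421 -0.3238 -0.0871 -0.5882]
 [-0.0004  0.2609 -0.9654  0.3721]
 [ 0.      0.      0.      1.    ]]
```

View pics/top0.png

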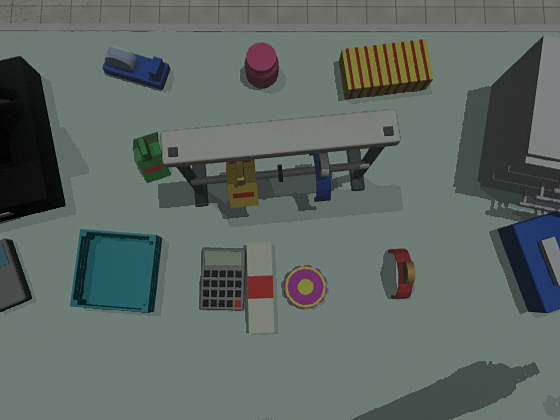

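View pics/side0.png

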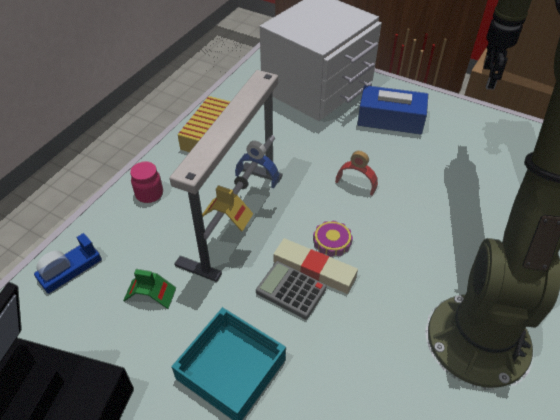

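Run:
```python
from h import *
np.set_printoptions(precision=4,suppress=True)
D={n:np.load(n+"0.npz") for n in("side","top")}
P={n:pts(D[n]["d"],D[n]["K"],D[n]["E"]) for n in D}
def rng(h,lo,hi,s=80,v=40): pass
for n in D:
    hsv=cv2.cvtColor(D[n]["im"],cv2.COLOR_BGR2HSV);p=P[n];H,S,V=cv2.split(hsv)
    M={"red":((H<8)|(H>172))&(S>120)&(V>60),"yellow":(H>17)&(H<30)&(S>120)&(V>80),"teal":(H>84)&(H<98)&(S>140),"blue":(H>108)&(H<125)&(S>100)&(V>50),"white":(S<40)&(V>140)&(p[...,2]>.29)&(p[...,2]<.36)}
    for k,m in M.items():
        c,l,st,ce=cv2.connectedComponentsWithStats(m.astype(np.uint8))
        for i in range(1,c):
            if st[i,4]<60: continue
            q=p[(l==i)&(D[n]["d"]>0)]
            if len(q): print(n,k,ce[i].astype(int),st[i,4],"min",np.percentile(q,2,0),"max",np.percentile(q,98,0))
# lamp edges by rect on top-face
p=P["top"];m=((p[...,2]>.325)&(p[...,2]<.35)&(p[...,0]>.4)&(p[...,0]<.8)&(abs(p[...,1])<.3))
q=p[m][:,:2].astype(np.float32);print("lamp rect",cv2.minAreaRect(q),len(q))
m=((p[...,2]>.14)&(p[...,2]<.165)&(p[...,0]>.4)&(p[...,0]<.8)&(abs(p[...,1])<.2));print("rail n",m.sum())
```

```text
side red [483  29] 615 min [ 0.4291 -2.1757 -0.6476] max [ 0.4878 -2.13   -0.3072]
side red [369 173] 111 min [ 0.3815 -0.3159  0.0422] max [ 0.4204 -0.2881  0.0774]
side red [314 261] 425 min [ 0.3786 -0.0138  0.0198] max [0.4247 0.0429 0.0399]
side red [162 290] 66 min [0.6673 0.2437 0.0206] max [0.6822 0.282  0.032 ]
side yellow [216 102] 63 min [ 0.9052 -0.3669  0.0546] max [ 0.9731 -0.3475  0.0635]
side yellow [212 106] 63 min [ 0.9019 -0.3468  0.0533] max [ 0.9707 -0.3235  0.0649]
side yellow [209 110] 65 min [ 0.9012 -0.3223  0.0536] max [ 0.9705 -0.3046  0.0634]
side yellow [205 114] 64 min [ 0.8997 -0.3014  0.0541] max [ 0.9644 -0.2829  0.0645]
side yellow [202 118] 66 min [ 0.8971 -0.279   0.0552] max [ 0.9623 -0.2593  0.0659]
side yellow [199 123] 67 min [ 0.8946 -0.2561  0.0555] max [ 0.9609 -0.2371  0.0641]
side yellow [195 127] 69 min [ 0.8924 -0.2371  0.054 ] max [ 0.9587 -0.2173  0.0636]
side yellow [191 132] 69 min [ 0.8871 -0.2125  0.055 ] max [ 0.9538 -0.1941  0.0651]
side yellow [187 136] 77 min [ 0.8867 -0.1921  0.0479] max [ 0.9515 -0.1752  0.0651]
side yellow [
[... 2281 characters left out ...]
yellow [353  61] 65 min [ 0.8863 -0.2081  0.0553] max [ 0.9561 -0.1966  0.0641]
top yellow [243 194] 521 min [0.5714 0.0189 0.116 ] max [0.6115 0.0767 0.1619]
top yellow [410 271] 112 min [ 0.4181 -0.3075  0.1169] max [ 0.4507 -0.2937  0.1275]
top teal [115 271] 6301 min [0.3556 0.2489 0.0019] max [0.5198 0.42   0.0629]
top blue [140  69] 799 min [0.8843 0.245  0.0254] max [0.9498 0.3884 0.0728]
top blue [321 181] 341 min [ 0.5927 -0.1333  0.1278] max [ 0.6733 -0.1008  0.165 ]
top blue [539 255] 2385 min [ 0.3603 -0.6369  0.0767] max [ 0.5547 -0.5483  0.0853]
lamp rect ((0.655549168586731, -0.027063429355621338), (0.0616280660033226, 0.41048893332481384), 5.7724223136901855) 8368
rail n 2048
```

View pics/wrist0.png

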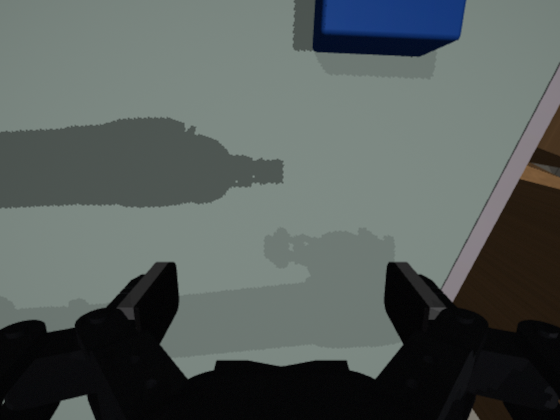

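```bash
python3 -m handwheel '[0,0,60,0,0, 20,-60,100,0,0, 40,-120,120,0,0, 60,-180,120,0,0, 80,-240,120,0,0, 100,-300,120,0,0, 120,-360,120,0,0, 130,-400,120,0,0, 130,-400,120,0,0, 130,-400,120,0,0]'; python3 -c "
from h import *
np.set_printoptions(precision=4,suppress=True)
s=arm.observe();print(s['ee_pos'],R.from_rotvec(s['orientation']).as_matrix()[:,2],s['joints'])"
```

```text
time_s: 1.4
ee_pos: [0.3, -0.8623, 0.2938]
orientation: [3.045, 0.524, 0.012]
force: [0.2, -0.7, -0.1]
width: 1.002
grip_force: 0.0
[ 0.3    -0.8623  0.2938] [ 0.0166 -0.0498 -0.9986] [ 1.1865  1.1307  0.7338  0.0587 -0.7154  1.9145 -0.0003]
```

```bash
python3 -m handwheel '[-20,60,0,0,0, -40,120,0,0,0, -40,120,0,0,0, -40,120,0,0,0]'; python3 -c "
from h import *
np.set_printoptions(precision=4,suppress=True)
s=arm.observe();print(s['ee_pos'],R.from_rotvec(s['orientation']).as_matrix()[:,2],s['joints'])"
```

```text
time_s: 1.9
ee_pos: [0.2592, -0.7387, 0.2947]
orientation: [3.047, 0.524, 0.015]
force: [0.2, -0.7, 0.8]
width: 0.997
grip_force: 0.0
[ 0.2592 -0.7387  0.2947] [ 0.0183 -0.0476 -0.9987] [ 0.7517  0.68    0.8691  1.0101 -0.515   1.5912  0.2263]
```

```bash
cat > st.py <<'E'
from h import *
np.set_printoptions(precision=3,suppress=True)
s=arm.observe();M=R.from_rotvec(s['orientation']).as_matrix();z=M[:,2]
print(s['time_s'],s['ee_pos'],'R',M.tolist() and M.round(3).tolist(),'tilt',np.degrees(np.arccos(-z[2])).round(1),'dir',np.degrees(np.arctan2(z[1],z[0])).round(1),'tcp az',np.degrees(np.arctan2(s['ee_pos'][1],s['ee_pos'][0])).round(1),'j',np.array(s['joints']).round(2))
E
python3 -m handwheel '[100,-300,300,0,0, 100,-300,300,0,0, 100,-300,300,0,0, 100,-300,300,0,0, 100,-300,300,0,0, 100,-300,300,0,0, 100,-300,300,0,0,100,-300,300,0,0]'; python3 st.py
```

```text
time_s: 2.9
ee_pos: [0.283, -0.8151, 0.4255]
orientation: [2.988, 0.519, 0.028]
force: [-0.0, -0.3, 1.0]
width: 0.997
grip_force: 0.0
2.9 [ 0.283 -0.815  0.425] R [[0.941, 0.335, 0.036], [0.337, -0.936, -0.104], [-0.001, 0.11, -0.994]] tilt 6.3 dir -70.6 tcp az -70.9 j [ 1.18  0.99  1.22  0.06 -1.19  2.02  0.02]
```

```bash
python3 -m handwheel '[50,-150,600,0,0, 50,-150,600,0,0, 50,-150,600,0,0, 50,-150,600,0,0, 50,-150,600,0,0, 50,-150,600,0,0, 50,-150,600,0,0,50,-150,600,0,0]'; python3 st.py
```

```text
time_s: 3.9
ee_pos: [0.2625, -0.7689, 0.5434]
orientation: [2.894, 0.496, 0.047]
force: [0.4, 0.3, 0.2]
width: 1.004
grip_force: 0.0
3.9 [ 0.262 -0.769  0.543] R [[0.943, 0.326, 0.065], [0.333, -0.923, -0.196], [-0.003, 0.206, -0.979]] tilt 11.9 dir -71.5 tcp az -71.2 j [ 1.19  0.83  0.42  0.06 -0.39  2.05 -0.01]
```

Works: overreaching tilts the tool, and the tilt persists. Push further.

```bash
python3 -m handwheel '[100,-300,900,0,0,100,-300,900,0,0,100,-300,900,0,0,100,-300,900,0,0,100,-300,900,0,0,100,-300,900,0,0,100,-300,900,0,0,100,-300,900,0,0,100,-300,900,0,0,100,-300,900,0,0]'; python3 st.py
```

```text
time_s: 5.15
ee_pos: [0.2521, -0.7388, 0.6199]
orientation: [2.8, 0.483, 0.073]
force: [-0.3, 0.8, 0.0]
width: 0.999
grip_force: 0.0
5.15 [ 0.252 -0.739  0.62 ] R [[0.942, 0.32, 0.1], [0.335, -0.899, -0.282], [-0.001, 0.299, -0.954]] tilt 17.4 dir -70.6 tcp az -71.2 j [ 1.19  0.73  0.42  0.06 -0.4   2.05 -0.01]
```

```bash
python3 -m handwheel '[0,0,2500,0,0,0,0,2500,0,0,0,0,2500,0,0,0,0,2500,0,0,0,0,2500,0,0,0,0,2500,0,0,0,0,2500,0,0,0,0,2500,0,0,0,0,2500,0,0,0,0,2500,0,0]'; python3 st.py
```

```text
time_s: 6.4
ee_pos: [0.2353, -0.6915, 0.711]
orientation: [2.682, 0.463, 0.099]
force: [0.7, -0.8, 0.5]
width: 1.001
grip_force: 0.0
6.4 [ 0.235 -0.692  0.711] R [[0.942, 0.306, 0.138], [0.335, -0.858, -0.388], [-0.0, 0.412, -0.911]] tilt 24.3 dir -70.4 tcp az -71.2 j [ 1.18  0.61  0.41  0.06 -0.37  2.05 -0.01]
```

```bash
python3 -m handwheel '[0,0,2500,0,0,0,0,2500,0,0,0,0,2500,0,0,0,0,2500,0,0,0,0,2500,0,0,0,0,2500,0,0,0,0,2500,0,0,0,0,2500,0,0,0,0,2500,0,0,0,0,2500,0,0]'; python3 st.py;  python3 -m handwheel '[0,0,2500,0,0,0,0,2500,0,0,0,0,2500,0,0,0,0,2500,0,0,0,0,2500,0,0,0,0,2500,0,0,0,0,2500,0,0,0,0,2500,0,0,0,0,2500,0,0,0,0,2500,0,0]'; python3 st.py
```

```text
time_s: 7.65
ee_pos: [0.2169, -0.6394, 0.7887]
orientation: [2.574, 0.445, 0.122]
force: [0.1, -0.5, 0.8]
width: 0.998
grip_force: 0.0
7.65 [ 0.217 -0.639  0.789] R [[0.942, 0.289, 0.171], [0.336, -0.81, -0.48], [0.0, 0.51, -0.86]] tilt 30.7 dir -70.4 tcp az -71.3 j [ 1.17  0.5   0.42  0.06 -0.37  2.05 -0.01]
time_s: 8.9
ee_pos: [0.1981, -0.5854, 0.8535]
orientation: [2.475, 0.428, 0.142]
force: [-0.6, -0.3, 0.5]
width: 0.997
grip_force: 0.0
8.9 [ 0.198 -0.585  0.854] R [[0.942, 0.27, 0.2], [0.336, -0.758, -0.559], [0.001, 0.593, -0.805]] tilt 36.4 dir -70.3 tcp az -71.3 j [ 1.16  0.4   0.44  0.06 -0.38  2.05 -0.01]
```

Run:
```python
from h import *
from scipy.optimize import least_squares
s=arm.observe();R0=R.from_rotvec(s["orientation"]);r=np.array(s["ee_pos"])*[1,1,0];r/=np.linalg.norm(r)
n=np.cross(r,[0,0,1]);n=-n
# tilt of z(down) toward r: rotate -z toward r
if (R.from_rotvec(n*.1).apply([0,0,-1])@r)<0:n=-n
def f(p):
    M=(R.from_rotvec(n*p[1])*R.from_rotvec([0,0,p[0]])*R0).as_matrix()
    return M
g=lambda p:[f(p)[2,1],-f(p)[2,2]-np.cos(np.radians(38))]
o=least_squares(g,[2.3,.95]);M=f(o.x);print(np.degrees(o.x),o.x,o.cost,M.round(2))
for a in (0,.3,.6,.8,.95,1.1):
    M=f([o.x[0],a]);print(a,"tilt",np.degrees(np.arccos(-M[2,2])).round(1),"y_z",M[2,1].round(3),"x_z",M[2,0].round(3))
```

```text
[126.263078    50.66531852] [2.20370643 0.88427662] 8.473924852096334e-23 [[-0.73  0.36  0.57]
 [ 0.28  0.93 -0.22]
 [-0.62  0.   -0.79]]
0 tilt 36.4 y_z 0.593 x_z 0.001
0.3 tilt 28.9 y_z 0.423 x_z -0.235
0.6 tilt 29.9 y_z 0.215 x_z -0.449
0.8 tilt 35.1 y_z 0.065 x_z -0.571
0.95 tilt 40.5 y_z -0.05 x_z -0.648
1.1 tilt 46.7 y_z -0.164 x_z -0.71
```

```bash
python3 -m handwheel '[0,0,-60,0.18,0, 0,0,-120,0.36,0, 0,0,-180,0.54,0, 0,0,-240,0.72,0, 0,0,-300,0.9,0, 0,0,-350,1.08,0, 0,0,-350,1.26,0, 0,0,-350,1.44,0, 0,0,-350,1.62,0, 0,0,-350,1.8,0]'; python3 st.py
```

```text
time_s: 10.15
ee_pos: [0.1981, -0.5864, 0.5022]
orientation: [1.412, 2.314, 0.762]
force: [-10.9, 52.1, 7.8]
width: 1.0
grip_force: 0.0
10.15 [ 0.198 -0.586  0.502] R [[-0.458, 0.716, 0.527], [0.889, 0.368, 0.272], [0.001, 0.593, -0.805]] tilt 36.4 dir 27.3 tcp az -71.3 j [ 1.27  0.42  0.41  0.96 -0.78  2.05  1.87]
```

```bash
python3 -m handwheel '[0,0,0,0,0]'
python3 - <<'E'
from h import *
im,d,K,E=grab("side");cv2.imwrite("pics/side1.png",im)
E
```

```text
time_s: 10.28
ee_pos: [0.1987, -0.587, 0.5006]
orientation: [1.417, 2.311, 0.766]
force: [-0.3, 0.8, -0.2]
width: 1.003
grip_force: 0.0
```

View pics/side1.png

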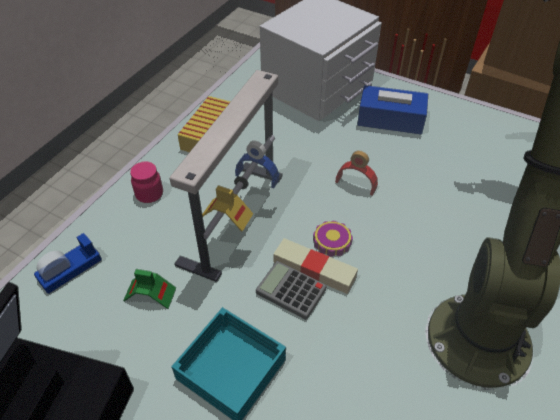

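```bash
python3 -m handwheel '[0,0,0,0.18,0,0,0,20,0.36,0,0,0,60,0.4,0,0,0,2500,0.4,0,0,0,2500,0.4,0,0,0,2500,0.4,0,0,0,2500,0.4,0,0,0,2500,0.4,0,0,0,2500,0.4,0,0,0,2500,0.4,0]'; python3 st.py;python3 -m handwheel '[0,0,2500,0,0,0,0,2500,0,0,0,0,2500,0,0,0,0,2500,0,0,0,0,2500,0,0,0,0,2500,0,0,0,0,2500,0,0,0,0,2500,0,0,0,0,2500,0,0,0,0,2500,0,0]'; python3 st.py
```

```text
time_s: 11.58
ee_pos: [0.2429, -0.4317, 0.5813]
orientation: [0.976, 2.575, 0.82]
force: [0.9, -0.4, 0.5]
width: 0.998
grip_force: 0.0
11.575 [ 0.243 -0.432  0.581] R [[-0.738, 0.522, 0.428], [0.674, 0.613, 0.412], [-0.047, 0.593, -0.804]] tilt 36.5 dir 43.9 tcp az -60.6 j [ 2.18  0.47 -1.38  1.   -0.19  2.05  1.58]
time_s: 12.82
ee_pos: [0.4125, -0.2681, 0.7668]
orientation: [0.972, 2.495, 0.821]
force: [0.3, -0.1, 0.8]
width: 1.0
grip_force: 0.0
12.825 [ 0.412 -0.268  0.767] R [[-0.708, 0.503, 0.496], [0.699, 0.599, 0.391], [-0.1, 0.623, -0.776]] tilt 39.1 dir 38.3 tcp az -33.0 j [ 1.7   0.36 -1.38  0.65 -0.27  2.05  1.06]
```

```bash
python3 -m handwheel '[-30,-20,-30,-0.18,0, -60,-40,-60,-0.37,0, -90,-60,-90,-0.55,0, -120,-80,-130,-0.74,0, -150,-95,-170,-0.92,0, -180,-110,-210,-1.1,0, -210,-120,-250,-1.3,0, -240,-130,-290,-1.5,0, -260,-140,-330,-1.7,0, -270,-150,-370,-1.87,0]'; python3 st.py
```

```text
time_s: 14.08
ee_pos: [0.2401, -0.3992, 0.5426]
orientation: [1.878, 1.711, 0.549]
force: [1.7, 1.4, 0.4]
width: 1.001
grip_force: 0.0
14.075 [ 0.24  -0.399  0.543] R [[0.113, 0.774, 0.623], [0.992, -0.052, -0.115], [-0.057, 0.631, -0.773]] tilt 39.3 dir -10.5 tcp az -59.0 j [ 1.7  -0.3  -0.17  1.62 -0.72  1.62  1.33]
```

```bash
python3 -m handwheel '[0,0,-30,-0.18,0, 0,0,-60,-0.37,0, 0,0,-90,-0.55,0, 0,0,-120,-0.74,0, 0,0,-140,-0.92,0, 0,0,-140,-1.1,0, 0,0,-140,-1.28,0, -10,10,-140,-1.3,0, -50,80,-140,-1.3,0, -100,160,-140,-1.3,0]'; python3 st.py
```

```text
time_s: 15.32
ee_pos: [0.2211, -0.3268, 0.2634]
orientation: [2.439, 0.471, -0.612]
force: [1.1, 2.5, -2.7]
width: 0.999
grip_force: 0.0
15.325 [ 0.221 -0.327  0.263] R [[0.833, 0.454, -0.317], [0.19, -0.772, -0.606], [-0.52, 0.444, -0.73]] tilt 43.1 dir -117.6 tcp az -55.9 j [ 0.83 -0.3  -0.49  2.18  0.62  1.37 -1.  ]
```

```bash
python3 -m handwheel '[-20,30,30,0,0,-40,60,60,0,0,-60,90,60,0,0,-80,120,60,0,0,-100,150,60,0,0,-100,150,60,0,0]'; python3 st.py
```

```text
time_s: 16.08
ee_pos: [0.1435, -0.1255, 0.3359]
orientation: [2.177, 0.485, -0.946]
force: [-1.7, 0.4, 1.9]
width: 1.001
grip_force: 0.0
16.075 [ 0.144 -0.125  0.336] R [[0.663, 0.572, -0.483], [0.058, -0.683, -0.729], [-0.747, 0.455, -0.486]] tilt 61.0 dir -123.5 tcp az -41.2 j [ 0.08 -0.3  -0.47  2.22  0.51  2.05 -1.41]
```

```bash
cat > kin.py <<'E'
from h import *
from scipy.optimize import least_squares
import itertools
J=[[1.243,.321,-.07,1.45,.023,1.371,-.057],[1.1865,1.1307,.7338,.0587,-.7154,1.9145,-.0003],[.7517,.68,.8691,1.0101,-.515,1.5912,.2263],[1.19,.83,.42,.06,-.39,2.05,-.01],[1.16,.4,.44,.06,-.38,2.05,-.01],[2.18,.47,-1.38,1.,-.19,2.05,1.58],[1.7,.36,-1.38,.65,-.27,2.05,1.06],[1.7,-.3,-.17,1.62,-.72,1.62,1.33],[.83,-.3,-.49,2.18,.62,1.37,-1.],[.08,-.3,-.47,2.22,.51,2.05,-1.41]]
P=[[.2177,-.6119,.2302],[.3,-.8623,.2938],[.2592,-.7387,.2947],[.2625,-.7689,.5434],[.1981,-.5854,.8535],[.2429,-.4317,.5813],[.4125,-.2681,.7668],[.2401,-.3992,.5426],[.2211,-.3268,.2634],[.1435,-.1255,.3359]]
O=[None,[3.045,.524,.012],[3.047,.524,.015],[2.894,.496,.047],[2.475,.428,.142],[.976,2.575,.82],[.972,2.495,.821],[1.878,1.711,.549],[2.439,.471,-.612],[2.177,.485,-.946]]
O[0]=R.from_matrix([[.9421,.3352,-.0007],[.3352,-.9421,.0018],[-.0001,-.0019,-1]]).as_rotvec()
def fk(q,p,S):
    s1,s3,s5,s7=S;d1,d3,d5,d7,e1,e2,e3,c,o1=p
    z=lambda a:R.from_euler('z',a);y=lambda a:R.from_euler('y',a)
    r=z(s1*q[0]+o1);t=np.array([0,0,d1])
    r=r*y(q[1])*z(s3*q[2]);t=t+r.apply([e1,0,d3]);r=r*y(q[3]);t=t+r.apply([e2,0,0])
    r=r*z(s5*q[4]);t=t+r.apply([0,0,d5]);r=r*y(q[5]);t=t+r.apply([e3,0,d7]);r=r*z(s7*q[6]+c)
    return t,r
def res(p,S):
    o=[]
    for q,x,w in zip(J,P,O):
        t,r=fk(q,p,S);o+=list((t-x)*5)+list((r*R.from_rotvec(w).inv()).as_rotvec())
    return np.array(o)
if __name__=="__main__":
    B=[]
    for S in itertools.product([1,-1],repeat=4):
        if S[0]==1: continue
        for c in(1.57,-1.57,0,3.14):
            f=least_squares(res,[.33,.4,.4,.3,0,0,0,c,0],args=(S,));B.append((f.cost,S,f.x))
    B.sort(key=lambda b:b[0])
    for b in B[:3]:print(b[0],b[1],b[2].round(3))
    print(abs(res(B[0][2],B[0][1])).reshape(-1,6).max(0))
    import json;json.dump([list(B[0][1]),list(B[0][2])],open("kin.json","w"))
E
python3 kin.py
```

```text
0.01244722176601723 (-1, -1, -1, -1) [ 0.249  0.466  0.511  0.368 -0.008 -0.011 -0.007  1.536 -0.041]
0.012447221766022245 (-1, -1, -1, -1) [ 0.249  0.466  0.511  0.368 -0.008 -0.011 -0.007  1.536 -0.041]
0.012447221766023104 (-1, -1, -1, -1) [ 0.249  0.466  0.511  0.368 -0.008 -0.011 -0.007  1.536 -0.041]
[0.071677   0.05375921 0.0256961  0.02264215 0.02804757 0.02367663]
```

```bash
cat > sim.py <<'E'
from kin import *
import json
from scipy.optimize import lsq_linear
S,p=json.load(open("kin.json"))
lo=np.array([-2.86,-.3,-1.38,.06,-1.56,.09,-2.69]);hi=np.array([2.86,2.09,1.24,2.45,4.7,2.05,2.69])
vm=.7*.125*np.array([2.57,2.57,3.14,3.14,3.14,3.14,3.14])
W=3.34**.5
def jac(q):
    t,r=fk(q,p,S);Jm=np.zeros((6,7));h=1e-5
    for i in range(7):
        k=np.array(q,float);k[i]+=h;t2,r2=fk(k,p,S);Jm[:3,i]=(t2-t)/h;Jm[3:,i]=(r2*r.inv()).as_rotvec()/h
    return t,r,Jm
def row(q,T,Rt,n=3):
    q0=q.copy();l=np.maximum(lo,q0-vm);u=np.minimum(hi,q0+vm)
    t,r,_=jac(q);d=T-t;m=np.linalg.norm(d);T=t+d*min(1,.0625/max(m,1e-9))
    w=(Rt*r.inv()).as_rotvec();m=np.linalg.norm(w);Rt=R.from_rotvec(w*min(1,.187/max(m,1e-9)))*r
    for _ in range(n):
        t,r,Jm=jac(q);e=np.r_[T-t,W*(Rt*r.inv()).as_rotvec()];A=Jm.copy();A[3:]*=W
        A=np.vstack([A,.02*np.eye(7)]);b=np.r_[e,np.zeros(7)]
        q=np.clip(q+lsq_linear(A,b,(l-q-1e-9,u-q+1e-9),method='bvls').x,lo,hi)
    return q
def call(q,rows):
    t0,r0=fk(q,p,S)
    for x,y,z,s in rows: q=row(q,t0+np.array([x,y,z])/1e3,R.from_rotvec([0,0,s])*r0)
    return q
def show(q,n=""):
    t,r=fk(q,p,S);M=r.as_matrix();print(n,t.round(3),"xz,yz",M[2,:2].round(3),"tilt",np.degrees(np.arccos(-M[2,2])).round(1),"dir",np.degrees(np.arctan2(M[1,2],M[0,2])).round(1),"q",q.round(2))
if __name__=="__main__":
    q=np.array([1.18,.61,.41,.06,-.37,2.05,-.01]);show(call(q,[(0,0,2500,0)]*10),"exp tilt30.7")
    q=np.array([2.18,.47,-1.38,1.,-.19,2.05,1.58]);show(call(q,[(0,0,2500,0)]*10),"exp xz-.1 yz.623 (.412,-.268,.767)")
    a=[(0,0,-30,-.18),(0,0,-60,-.37),(0,0,-90,-.55),(0,0,-120,-.74),(0,0,-140,-.92),(0,0,-140,-1.1),(0,0,-140,-1.28),(-10,10,-140,-1.3),(-50,80,-140,-1.3),(-100,160,-140,-1.3)]
    q=np.array([1.7,-.3,-.17,1.62,-.72,1.62,1.33]);show(call(q,a),"exp xz-.52 yz.444 (.221,-.327,.263)")
    a=[(-20,30,30,0),(-40,60,60,0),(-60,90,60,0),(-80,120,60,0),(-100,150,60,0),(-100,150,60,0)]
    q=np.array([.83,-.3,-.49,2.18,.62,1.37,-1.]);show(call(q,a),"exp xz-.747 yz.455 (.144,-.125,.336)")
E
time python3 sim.py
```

```text
exp tilt30.7 [ 0.179 -0.531  0.785] xz,yz [-0.016  0.421] tilt 24.9 dir -73.3 q [ 1.17  0.22  0.05  0.43  0.    2.05 -0.02]
exp xz-.1 yz.623 (.412,-.268,.767) [ 0.421 -0.273  0.732] xz,yz [-0.073  0.588] tilt 36.3 dir 41.0 q [ 1.69  0.37 -1.38  0.72 -0.23  2.05  1.09]
exp xz-.52 yz.444 (.221,-.327,.263) [ 0.291 -0.48   0.41 ] xz,yz [-0.082  0.628] tilt 39.3 dir -87.6 q [ 0.95 -0.3  -0.2   1.89  0.45  1.06 -0.78]
exp xz-.747 yz.455 (.144,-.125,.336) [ 0.227 -0.174  0.294] xz,yz [-0.535  0.428] tilt 43.3 dir -120.1 q [-0.07 -0.3  -0.08  2.14  0.58  1.76 -1.36]
real	0m1.777s
user	0m2.180s
sys	0m0.231s
```

```bash
cat > tune.py <<'E'
import sim
from sim import *
def mk(W,lam,n,mode):
    def row(q,T,Rt):
        q0=q.copy();l=np.maximum(lo,q0-vm);u=np.minimum(hi,q0+vm)
        t,r,_=jac(q);d=T-t;m=np.linalg.norm(d);T=t+d*min(1,.0625/max(m,1e-9))
        w=(Rt*r.inv()).as_rotvec();m=np.linalg.norm(w);Rt=R.from_rotvec(w*min(1,.187/max(m,1e-9)))*r
        for _ in range(n):
            t,r,Jm=jac(q);e=np.r_[T-t,W*(Rt*r.inv()).as_rotvec()];A=Jm.copy();A[3:]*=W
            dq=np.linalg.solve(A.T@A+lam**2*np.eye(7),A.T@e)
            if mode=="clip": q=np.clip(q+dq,lo,hi)
            else: q=np.clip(q+lsq_linear(np.vstack([A,lam*np.eye(7)]),np.r_[e,np.zeros(7)],(lo-q-1e-9,hi-q+1e-9),method='bvls').x,lo,hi)
        d=q-q0; k=max(1,(abs(d)/vm).max()); return q0+d/k
    return row
tests=[([1.18,.61,.41,.06,-.37,2.05,-.01],[(0,0,2500,0)]*10,[.217,-.639,.789],[2.574,.445,.122]),
([1.19,.83,.42,.06,-.39,2.05,-.01],[(100,-300,900,0)]*10,[.2521,-.7388,.6199],[2.8,.483,.073]),
([2.18,.47,-1.38,1.,-.19,2.05,1.58],[(0,0,2500,0)]*10,[.4125,-.2681,.7668],O[6]),
([1.7,-.3,-.17,1.62,-.72,1.62,1.33],[(0,0,-30,-.18),(0,0,-60,-.37),(0,0,-90,-.55),(0,0,-120,-.74),(0,0,-140,-.92),(0,0,-140,-1.1),(0,0,-140,-1.28),(-10,10,-140,-1.3),(-50,80,-140,-1.3),(-100,160,-140,-1.3)],P[8],O[8]),
([.83,-.3,-.49,2.18,.62,1.37,-1.],[(-20,30,30,0),(-40,60,60,0),(-60,90,60,0),(-80,120,60,0),(-100,150,60,0),(-100,150,60,0)],P[9],O[9])]
if __name__=="__main__":
    for mode in("clip","bvls"):
      for W in(.1,.2,.3,.5,1.,1.8):
        for lam in(.02,.1,.3):
          for n in(1,4,15):
            if mode=="bvls" and n==15: continue
            sim.row=mk(W,lam,n,mode);E=[]
            for q,a,x,o in tests:
                t,r=fk(call(np.array(q),a),p,S);E.append((np.linalg.norm(t-x)*1e3,np.degrees((r*R.from_rotvec(o).inv()).magnitude())))
            E=np.array(E);print(f"{E[:,1].mean():6.1f}",mode,W,lam,n,E.round(0).astype(int).tolist())
E
timeout 500 python3 tune.py | sort -n | head -8
```

```text
3.9 bvls 0.5 0.02 4 [[120, 1], [73, 1], [22, 3], [43, 11], [51, 2]]
   5.1 bvls 1.0 0.02 4 [[114, 5], [68, 4], [28, 2], [49, 13], [48, 1]]
   5.7 bvls 1.8 0.02 4 [[115, 6], [69, 5], [36, 3], [52, 14], [48, 0]]
   9.3 bvls 0.5 0.1 4 [[120, 1], [72, 1], [22, 3], [186, 25], [76, 16]]
   9.4 clip 1.8 0.3 15 [[43, 2], [22, 2], [139, 5], [105, 24], [98, 15]]
   9.5 clip 1.0 0.3 15 [[51, 2], [26, 1], [127, 6], [98, 24], [95, 14]]
   9.6 bvls 0.5 0.3 4 [[113, 1], [68, 1], [27, 3], [228, 26], [99, 16]]
   9.7 bvls 0.5 0.1 1 [[120, 1], [72, 1], [27, 3], [233, 27], [94, 16]]
```

```bash
nproc
cat > plan.py <<'E'
import sim,sys,time
from sim import *
from tune import mk
from multiprocessing import Pool
import os
sim.row=mk(.5,.02,4,"bvls")
def ok(q):
    t,r=fk(q,p,S);z=r.as_matrix()[:,2];w=t-.37*z
    e=0
    e+=max(0,.25-t[2])*10+max(0,.28-np.hypot(*t[:2]))*10+max(0,.18-np.hypot(*w[:2]))*10
    if t[2]<.6: e+=max(0,t[0]-.42)*10
    e+=max(0,t[1]-.1)*3 + max(0,-t[0])*5
    return e
def run(q,plan):
    c=0
    for x,y,z,s in plan:
        t0,r0=fk(q,p,S)
        for k in range(10):
            q=sim.row(q,t0+np.array([x,y,z])/1e3,R.from_rotvec([0,0,s*(k+1)/10])*r0);c+=ok(q)
    M=fk(q,p,S)[1].as_matrix()
    return c+8*abs(M[2,1])+6*abs(M[2,0]+.64)+3*max(0,M[2,2]+.6),q
def work(a):
    seed,q,n,N=a;g=np.random.default_rng(seed);best=(1e9,)
    t=time.time()
    sc=np.array([500,500,500,1.8])
    while time.time()-t<N:
        if best[0]<1e9 and g.random()<.6: pl=best[1]+g.normal(size=(n,4))*sc*g.choice([.1,.3])
        else: pl=g.uniform(-1,1,(n,4))*sc
        pl[:,3]=np.clip(pl[:,3],-1.87,1.87)
        c,qq=run(q,pl)
        if c<best[0]:best=(c,pl,qq)
    return best
if __name__=="__main__":
    q=np.array(arm.observe()["joints"]);show(q)
    nc=os.cpu_count()
    with Pool(nc) as P_:
        for n in(2,3):
            B=sorted(P_.map(work,[(s,q,n,200) for s in range(nc)]),key=lambda b:b[0])
            for b in B[:2]:
                print(n,b[0].round(2),b[1].round(2).tolist());show(b[2])
E
timeout 570 env OMP_NUM_THREADS=1 python3 plan.py
```

```text
4
 [ 0.132 -0.113  0.332] xz,yz [-0.762  0.428] tilt 61.0 dir -125.9 q [ 0.08 -0.3  -0.47  2.22  0.51  2.05 -1.41]
2 1.85 [[542.12, -34.71, -10.58, -0.93], [-484.46, -128.23, 178.89, 0.55]]
 [-0.026 -0.343  0.259] xz,yz [-0.734 -0.01 ] tilt 47.2 dir -161.7 q [ 0.41 -0.3   0.33  2.24  0.8   1.66 -0.65]
2 1.86 [[41.48, -351.37, 386.88, 1.41], [-184.95, 287.85, 305.74, -0.31]]
 [ 0.29 -0.1   0.52] xz,yz [-0.795 -0.04 ] tilt 52.7 dir -97.3 q [-0.13 -0.3  -0.33  1.77  0.78  2.05 -0.27]
3 1.89 [[180.09, -463.99, 181.46, 1.87], [49.73, 59.6, 132.67, -1.36], [-127.48, 605.82, -83.14, -1.68]]
 [ 0.311 -0.123  0.266] xz,yz [-0.766 -0.   ] tilt 50.0 dir 158.2 q [ 0.05  0.33  0.35  1.65 -0.04  2.05 -1.51]
3 2.39 [[352.83, -204.44, 327.08, -0.17], [11.34, -374.12, 72.29, -1.36], [369.24, 366.22, -219.44, -1.61]]
 [ 0.375 -0.307  0.271] xz,yz [-0.667  0.189] tilt 43.9 dir 118.1 q [ 0.9   0.53 -0.18  1.3  -0.15  2.05 -2.23]
```

```bash
python3 -m handwheel '[40,-350,390,0.14,0,40,-350,390,0.28,0,40,-350,390,0.42,0,40,-350,390,0.56,0,40,-350,390,0.7,0,40,-350,390,0.84,0,40,-350,390,0.98,0,40,-350,390,1.12,0,40,-350,390,1.26,0,40,-350,390,1.4,0]'; python3 st.py
cat > p2.py <<'E'
from plan import *
def reach(q):
    # sim: continue to working poses keeping the orientation, spun so tilt dir = 5.8 deg; report rot/pos errors
    t,r=fk(q,p,S);M=r.as_matrix();d=np.arctan2(M[1,2],M[0,2]);out=[]
    for X in([.40,-.1,.45],[.43,-.30,.14],[.62,.06,.19],[.43,.33,.2]):
        s=(np.radians(5.8)-d+np.pi)%(2*np.pi)-np.pi
        R1=R.from_rotvec([0,0,s])*r;qq=q.copy()
        for k in range(26):
            t_,r_=fk(qq,p,S);M_=r_.as_matrix();a=np.arctan2(M_[1,2],M_[0,2]);ds=np.clip((np.radians(5.8)-a+np.pi)%(2*np.pi)-np.pi,-.18,.18)
            qq=sim.row(qq,np.array(X),R.from_rotvec([0,0,ds])*r_)
        t_,r_=fk(qq,p,S);out.append((np.linalg.norm(t_-X)*1e3//1,np.degrees((R1*r_.inv()).magnitude()).round(1)))
    return out
if __name__=="__main__":
    q=np.array(arm.observe()["joints"]);show(q)
    T=float(sys.argv[2])
    with Pool(4) as P_:
        B=sorted(P_.map(work,[(s,q,int(sys.argv[1]),T) for s in range(4)]),key=lambda b:b[0])
        for b in B[:3]:
            print(b[0].round(2),b[1].round(2).tolist());show(b[2]);print(reach(b[2]))
E
timeout 570 env OMP_NUM_THREADS=1 python3 p2.py 1 60
```

```text
time_s: 17.32
ee_pos: [0.3016, -0.3472, 0.1092]
orientation: [1.858, 1.861, -0.316]
force: [0.9, 0.6, -1.1]
width: 0.996
grip_force: 0.0
17.325 [ 0.302 -0.347  0.109] R [[0.045, 0.984, 0.175], [0.871, 0.048, -0.49], [-0.49, 0.174, -0.854]] tilt 31.3 dir -70.3 tcp az -49.0 j [ 0.48 -0.3   0.05  2.45  0.61  0.65  0.1 ]
 [ 0.306 -0.339  0.11 ] xz,yz [-0.496  0.157] tilt 31.3 dir -72.7 q [ 0.48 -0.3   0.05  2.45  0.61  0.65  0.1 ]
1.74 [[373.71, 387.58, 1300.87, -1.8]]
 [ 0.415 -0.265  0.427] xz,yz [-0.532  0.003] tilt 32.1 dir -162.3 q [-0.24  0.34  0.73  1.23  0.21  2.02 -0.7 ]
[(np.float64(59.0), np.float64(80.2)), (np.float64(0.0), np.float64(2.3)), (np.float64(0.0), np.float64(0.5)), (np.float64(0.0), np.float64(0.0))]
1.76 [[149.75, 160.91, 484.65, -1.84]]
 [ 0.419 -0.249  0.418] xz,yz [-0.541  0.008] tilt 32.8 dir -162.7 q [-0.26  0.34  0.72  1.25  0.21  2.03 -0.75]
[(np.float64(63.0), np.float64(83.5)), (np.float64(0.0), np.float64(2.5)), (np.float64(0.0), np.float64(0.6)), (np.float64(0.0), np.float64(0.0))]
1.77 [[142.08, 131.65, 506.94, -1.82]]
 [ 0.41  -0.276  0.432] xz,yz [-0.531  0.008] tilt 32.1 dir -162.6 q [-0.23  0.34  0.75  1.22  0.21  2.02 -0.68]
[(np.float64(61.0), np.float64(81.8)), (np.float64(0.0), np.float64(2.3)), (np.float64(0.0), np.float64(0.5)), (np.float64(0.0), np.float64(0.0))]
```

```bash
python3 -m handwheel '[-20,-40,50,0,0,-20,-80,110,0,0,0,-110,170,0,0,0,-130,220,0,0,0,-130,260,0,0,0,-130,280,0,0]'; python3 st.py
timeout 570 env OMP_NUM_THREADS=1 python3 p2.py 1 100
```

```text
time_s: 18.08
ee_pos: [0.2998, -0.4776, 0.3942]
orientation: [1.859, 1.853, -0.319]
force: [0.5, -1.1, -0.5]
width: 0.996
grip_force: 0.0
18.075 [ 0.3   -0.478  0.394] R [[0.05, 0.983, 0.175], [0.868, 0.044, -0.495], [-0.494, 0.177, -0.851]] tilt 31.6 dir -70.5 tcp az -57.9 j [ 0.89 -0.28 -0.05  1.85  0.21  1.07  0.79]
 [ 0.3   -0.474  0.397] xz,yz [-0.5    0.159] tilt 31.6 dir -72.9 q [ 0.89 -0.28 -0.05  1.85  0.21  1.07  0.79]
0.1 [[-46.51, 433.9, 156.1, 0.02]]
 [ 0.357 -0.088  0.31 ] xz,yz [-0.638  0.012] tilt 39.7 dir -85.7 q [-0.08 -0.3  -0.3   2.07  0.58  1.55 -0.37]
[(np.float64(317.0), np.float64(147.7)), (np.float64(0.0), np.float64(9.8)), (np.float64(0.0), np.float64(2.0)), (np.float64(0.0), np.float64(0.0))]
0.49 [[135.06, -328.17, 250.87, 1.87]]
 [ 0.418 -0.738  0.591] xz,yz [-0.615  0.043] tilt 38.1 dir -2.3 q [ 1.27  0.86  0.09  0.06 -0.77  1.92  2.41]
[(np.float64(0.0), np.float64(58.7)), (np.float64(0.0), np.float64(18.9)), (np.float64(0.0), np.float64(0.4)), (np.float64(0.0), np.float64(25.4))]
0.49 [[239.9, -639.92, 494.35, 1.87]]
 [ 0.42  -0.739  0.59 ] xz,yz [-0.616  0.043] tilt 38.1 dir -2.5 q [ 1.27  0.86  0.1   0.06 -0.78  1.91  2.41]
[(np.float64(0.0), np.float64(59.3)), (np.float64(0.0), np.float64(18.9)), (np.float64(0.0), np.float64(0.5)), (np.float64(0.0), np.float64(25.2))]
```

```bash
python3 - <<'E'
from h import *
D=np.load("top0.npz");q=pts(D["d"],D["K"],D["E"]);m=(q[...,1]<-.4)&(q[...,2]>.1)&(q[...,1]>-1)
print(np.percentile(q[m],[1,99],0).round(3),q[m][:,2].max())
E
cat > ik.py <<'E'
from plan import *
def feas(tilt,yaw,X,n=30,seed=0):
    g=np.random.default_rng(seed);f=np.radians(yaw);t=np.radians(tilt)
    z=np.array([np.sin(t)*np.cos(f),np.sin(t)*np.sin(f),-np.cos(t)]);y=np.array([-np.sin(f),np.cos(f),0])
    best=[]
    for sg in(1,-1):
        Y=sg*y;x=np.cross(Y,z);Rt=R.from_matrix(np.c_[x,Y,z])
        def e(q):
            a,b=fk(q,p,S);return np.r_[a-X,.5*(Rt*b.inv()).as_rotvec()]
        B=min((least_squares(e,g.uniform(lo,hi),bounds=(lo,hi)) for _ in range(n)),key=lambda o:o.cost)
        best.append((sg,x[2].round(2),round(B.cost,5),B.x.round(2).tolist()))
    return best
for tilt in(38,):
    for yaw,X in((5.8,[.627,.055,.17]),(5.8,[.5,.0,.35]),(5.8,[.43,.33,.2]),(0,[.434,-.3,.09]),(10,[.434,-.3,.09])):
        for b in feas(tilt,yaw,X):print(tilt,yaw,X,b)
E
python3 ik.py
```

```text
[[ 0.584 -0.604  0.102]
 [ 0.889 -0.499  0.244]] 0.24753639389210147
38 5.8 [0.627, 0.055, 0.17] (1, np.float64(-0.62), np.float64(0.0), [-1.45, -0.26, 1.22, 2.19, 0.64, 0.43, 1.02])
38 5.8 [0.627, 0.055, 0.17] (-1, np.float64(0.62), np.float64(0.0), [-1.32, -0.19, 1.12, 2.2, 0.47, 0.39, -1.98])
38 5.8 [0.5, 0.0, 0.35] (1, np.float64(-0.62), np.float64(0.00323), [0.05, -0.3, -0.0, 1.98, -0.16, 0.89, 1.8])
38 5.8 [0.5, 0.0, 0.35] (-1, np.float64(0.62), np.float64(0.00323), [0.05, -0.3, -0.0, 1.98, -0.16, 0.89, -1.34])
38 5.8 [0.43, 0.33, 0.2] (1, np.float64(-0.62), np.float64(0.0), [-1.71, -0.25, 0.62, 2.23, 0.9, 0.9, 0.09])
38 5.8 [0.43, 0.33, 0.2] (-1, np.float64(0.62), np.float64(0.0), [-0.11, -0.3, -0.79, 2.23, 0.39, 0.67, -2.64])
38 0 [0.434, -0.3, 0.09] (1, np.float64(-0.62), np.float64(0.00021), [-0.47, -0.3, 1.24, 2.35, -0.39, 0.47, 2.69])
38 0 [0.434, -0.3, 0.09] (-1, np.float64(0.62), np.float64(0.0), [0.5, -0.04, 0.41, 2.35, -0.95, 0.64, 0.07])
38 10 [0.434, -0.3, 0.09] (1, np.float64(-0.62), np.float64(0.00021), [-0.18, 0.22, 1.24, 2.27, -1.17, 0.96, -2.69])
38 10 [0.434, -0.3, 0.09] (-1, np.float64(0.62), np.float64(0.0), [0.95, 0.03, 0.02, 2.27, -0.93, 0.79, 0.23])
```

```bash
python3 -m handwheel '[135,-330,250,0.187,0,135,-330,250,0.374,0,135,-330,250,0.56,0,135,-330,250,0.75,0,135,-330,250,0.93,0,135,-330,250,1.12,0,135,-330,250,1.31,0,135,-330,250,1.5,0,135,-330,250,1.68,0,135,-330,250,1.87,0]'; python3 st.py
timeout 570 env OMP_NUM_THREADS=1 python3 p2.py 1 60
```

```text
time_s: 19.32
ee_pos: [0.4149, -0.7483, 0.5789]
orientation: [0.29, 2.482, 0.049]
force: [57.7, 48.6, 43.9]
width: 1.008
grip_force: 0.0
19.325 [ 0.415 -0.748  0.579] R [[-0.777, 0.196, 0.599], [0.219, 0.975, -0.034], [-0.59, 0.104, -0.8]] tilt 36.8 dir -3.3 tcp az -61.0 j [ 1.24  0.88  0.95  0.06 -1.56  1.91  2.32]
 [ 0.426 -0.757  0.574] xz,yz [-0.594  0.084] tilt 36.8 dir -5.7 q [ 1.24  0.88  0.95  0.06 -1.56  1.91  2.32]
0.0 [[-321.37, -93.56, 468.04, 0.42]]
 [ 0.237 -0.649  0.654] xz,yz [-0.639  0.   ] tilt 39.7 dir 8.2 q [ 1.73  0.71 -1.17  0.33  0.09  2.05  2.59]
[(np.float64(0.0), np.float64(62.7)), (np.float64(0.0), np.float64(22.4)), (np.float64(0.0), np.float64(9.9)), (np.float64(0.0), np.float64(49.5))]
0.01 [[-188.07, -289.64, 420.12, 0.52]]
 [ 0.293 -0.701  0.601] xz,yz [-0.642  0.   ] tilt 39.9 dir 10.3 q [ 1.52  0.81 -0.84  0.17 -0.07  2.05  2.67]
[(np.float64(1.0), np.float64(61.7)), (np.float64(0.0), np.float64(22.6)), (np.float64(0.0), np.float64(8.0)), (np.float64(0.0), np.float64(39.8))]
0.05 [[-38.71, -124.66, 289.78, 0.59]]
 [ 0.361 -0.667  0.618] xz,yz [-0.646  0.003] tilt 40.2 dir 13.5 q [ 1.41  0.8  -0.8   0.15 -0.1   2.05  2.63]
[(np.float64(0.0), np.float64(57.3)), (np.float64(0.0), np.float64(22.0)), (np.float64(0.0), np.float64(5.0)), (np.float64(0.0), np.float64(32.9))]
```

```bash
cat > go.py <<'E'
from plan import *
import ast
# usage: go.py yaw x y z yaw x y z ... waypoints; simulate from now, report feasibility
q=np.array(arm.observe()["joints"]);tt,rr=fk(q,p,S);off=np.array(arm.observe()["ee_pos"])-tt
a=[float(v) for v in sys.argv[1:]]
for i in range(0,len(a),4):
    X=np.array(a[i+1:i+4])-off;n=0
    while n<20:
        t,r=fk(q,p,S);M=r.as_matrix();c=np.arctan2(-M[0,1],M[1,1]);ds=np.radians(a[i])-c
        if np.linalg.norm(X-t)<.004 and abs(ds)<.03:break
        q=sim.row(q,X,R.from_rotvec([0,0,np.clip(ds,-.18,.18)])*r);n+=1
    print(n,"err",((X-t)*1e3).round(0),"yaw",np.degrees(c).round(1));show(q)
E
OMP_NUM_THREADS=1 python3 go.py 5.8 .54 -.45 .45 5.8 .56 -.2 .42 5.8 .56 .05 .36 5.8 .56 .052 .26 5.8 .627 .052 .175
python3 - <<'E'
from h import *
# marker & red band fine measurement
for n in("top","side"):
    D=np.load(n+"0.npz");q=pts(D["d"],D["K"],D["E"]);H,S,V=cv2.split(cv2.cvtColor(D["im"],cv2.COLOR_BGR2HSV))
    m=(H>17)&(H<30)&(S>100)&(V>50)&(q[...,0]>.55)&(q[...,0]<.72)&(abs(q[...,1]-.05)<.08)&(q[...,2]>.166)&(q[...,2]<.215)
    if m.sum(): print(n,"tab",m.sum(),np.percentile(q[m],[3,50,97],0).round(3).tolist())
    m=(H>10)&(H<30)&(S>80)&(V>50)&(abs(q[...,0]-.434)<.05)&(abs(q[...,1]+.3)<.04)&(q[...,2]>.07)
    c=q[m];print(n,"disc",m.sum(),np.percentile(c,[3,50,97],0).round(3).tolist())
    m=((H<8)|(H>172))&(S>100)&(abs(q[...,0]-.434)<.08)&(abs(q[...,1]+.3)<.06)&(q[...,2]>.01)
    c=q[m][:,:2].astype(np.float32);print(n,"arch",cv2.minAreaRect(c),cv2.fitLine(c,cv2.DIST_L2,0,.01,.01).ravel())
D=np.load("top0.npz");q=pts(D["d"],D["K"],D["E"]);H,S,V=cv2.split(cv2.cvtColor(D["im"],cv2.COLOR_BGR2HSV))
m=(H>84)&(H<98)&(S>140)&(q[...,2]>.052)&(q[...,1]>.2);print("basket rim",cv2.minAreaRect(q[m][:,:2].astype(np.float32)))
E
```

```text
8 err [ 0.  0. -0.] yaw 5.8
 [ 0.551 -0.458  0.445] xz,yz [-0.619  0.112] tilt 39.0 dir 13.8 q [ 0.97  0.21 -0.01  1.33 -0.65  1.39  2.65]
4 err [ 0.  3. -0.] yaw 5.8
 [ 0.571 -0.211  0.416] xz,yz [-0.619  0.112] tilt 39.0 dir 13.8 q [ 0.8  -0.16 -0.16  1.76 -0.61  1.15  2.42]
10 err [-3.  0.  0.] yaw 5.8
 [0.575 0.042 0.355] xz,yz [-0.567  0.122] tilt 35.5 dir 15.8 q [ 0.   -0.3  -0.    1.97 -0.24  0.89  1.74]
2 err [ 0. -0. -0.] yaw 5.8
 [0.571 0.044 0.255] xz,yz [-0.567  0.122] tilt 35.5 dir 15.8 q [-0.02 -0.26  0.01  2.14 -0.28  0.68  1.8 ]
2 err [ 0. -0. -0.] yaw 5.8
 [0.638 0.044 0.17 ] xz,yz [-0.567  0.122] tilt 35.5 dir 15.8 q [-0.05 -0.02  0.03  2.12 -0.39  0.47  1.92]
top tab 171 [[0.608, 0.039, 0.166], [0.626, 0.052, 0.205], [0.644, 0.077, 0.209]]
top disc 159 [[0.414, -0.308, 0.111], [0.434, -0.3, 0.122], [0.456, -0.293, 0.127]]
top arch ((0.4329181909561157, -0.29953882098197937), (0.10864002257585526, 0.034543946385383606), 3.0004758834838867) [ 0.998775    0.04948197  0.43083447 -0.29830554]
side tab 234 [[0.606, 0.045, 0.167], [0.621, 0.056, 0.191], [0.642, 0.06, 0.206]]
side disc 71 [[0.412, -0.308, 0.084], [0.428, -0.297, 0.12], [0.449, -0.292, 0.126]]
side arch ((0.4315597116947174, -0.3008272051811218), (0.10873914510011673, 0.03464430198073387), 3.6712746620178223) [ 0.9965605   0.08286825  0.4197719  -0.29859072]
basket rim ((0.5389178991317749, 0.44360876083374023), (0.5304463505744934, 0.2346401959657669), 46.80690002441406)
```

```bash
python3 -m handwheel '[20,50,-25,0.05,0,40,100,-50,0.1,0,62,150,-70,0.15,0,85,200,-95,0.2,0,105,250,-115,0.25,0,125,298,-135,0.3,0,132,350,-150,0.3,0,138,410,-165,0.3,0,142,470,-180,0.3,0,145,520,-195,0.3,0]'; python3 st.py
OMP_NUM_THREADS=1 python3 go.py  5.8 .57 -.05 .32 5.8 .56 .052 .26 5.8 .627 .052 .175
```

```text
time_s: 20.58
ee_pos: [0.5567, -0.2626, 0.3998]
orientation: [-0.086, 2.497, 0.172]
force: [0.7, 1.0, 0.4]
width: 1.002
grip_force: 0.0
20.575 [ 0.557 -0.263  0.4  ] R [[-0.802, -0.103, 0.589], [-0.021, 0.989, 0.144], [-0.598, 0.103, -0.795]] tilt 37.3 dir 13.8 tcp az -25.3 j [ 0.66 -0.1   0.02  1.73 -0.56  1.15  2.46]
4 err [0. 0. 0.] yaw 5.8
 [ 0.577 -0.051  0.324] xz,yz [-0.601  0.082] tilt 37.3 dir 12.0 q [ 0.52 -0.29 -0.25  2.03 -0.5   0.86  2.14]
3 err [-1.  0.  0.] yaw 5.8
 [0.568 0.051 0.264] xz,yz [-0.595  0.082] tilt 36.9 dir 12.1 q [ 0.02 -0.3  -0.06  2.17 -0.23  0.65  1.74]
2 err [-0. -0. -0.] yaw 5.8
 [0.634 0.051 0.179] xz,yz [-0.595  0.082] tilt 36.9 dir 12.1 q [-0.01 -0.06 -0.05  2.15 -0.29  0.43  1.82]
```

```bash
python3 -m handwheel '[3,55,-20,0,0,6,110,-40,0,0,9,165,-65,0,0,13,215,-90,0,0,18,260,-120,0,0,25,295,-145,0,0,27,305,-153,0,0,27,305,-153,0,0]'; python3 st.py
python3 - <<'E'
from h import *
im,d,K,E=grab("wrist");cv2.imwrite("pics/w2.png",im)
im2,d,K,E=grab("side");cv2.imwrite("pics/s2.png",cv2.resize(im2[60:320,120:470],None,fx=2,fy=2))
E
```

```text
time_s: 21.58
ee_pos: [0.5846, 0.0395, 0.2466]
orientation: [-0.088, 2.498, 0.172]
force: [0.1, -1.5, 0.3]
width: 1.001
grip_force: 0.0
21.575 [0.585 0.04  0.247] R [[-0.802, -0.104, 0.588], [-0.023, 0.989, 0.145], [-0.597, 0.103, -0.796]] tilt 37.3 dir 13.8 tcp az 3.9 j [ 0.48 -0.25 -0.45  2.14 -0.45  0.63  1.93]
```

View pics/s2.png

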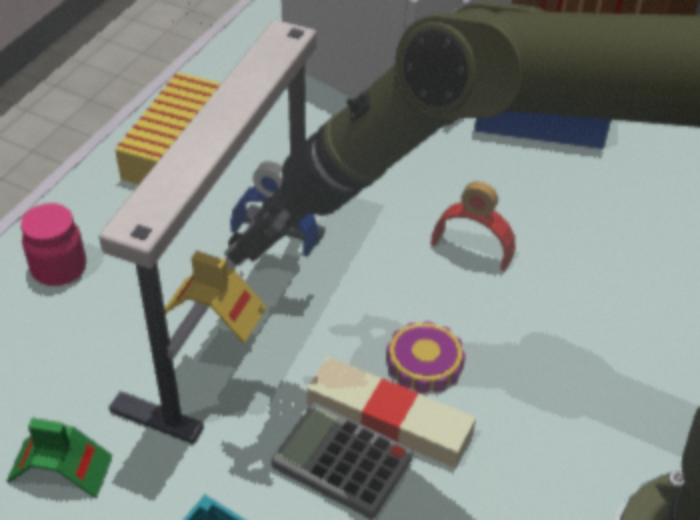

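```bash
python3 -m handwheel '[15,4,-20,0,0,30,8,-40,0,0,44,12,-60,0,0,52,14,-72,0,0,52,14,-72,0,0.5,52,14,-72,0,0.9,52,14,-72,0,1,52,14,-72,0,1,52,14,-72,0,1,52,14,-72,0,1]'; python3 st.py
```

```text
time_s: 22.92
ee_pos: [0.6392, 0.0532, 0.1768]
orientation: [-0.089, 2.493, 0.17]
force: [0.4, -2.3, 6.2]
width: 0.152
grip_force: 60.6
22.925 [0.639 0.053 0.177] R [[-0.799, -0.104, 0.592], [-0.023, 0.989, 0.144], [-0.6, 0.101, -0.793]] tilt 37.5 dir 13.6 tcp az 4.8 j [ 0.49 -0.03 -0.54  2.12 -0.31  0.42  1.82]
```

```bash
OMP_NUM_THREADS=1 python3 go.py 5.8 .575 .045 .255 5.8 .53 .08 .28 5.8 .48 .22 .24 5.8 .449 .337 .2 5.8 .449 .337 .087;echo; OMP_NUM_THREADS=1 python3 go.py 5.8 .575 .045 .255 5.8 .55 .08 .26 15 .5 .22 .24 25 .449 .337 .2 25 .449 .337 .087
```

```text
2 err [0. 0. 0.] yaw 5.8
 [0.59  0.042 0.261] xz,yz [-0.604  0.08 ] tilt 37.5 dir 11.8 q [ 0.52 -0.29 -0.47  2.14 -0.48  0.67  1.97]
9 err [-4. -0.  1.] yaw 5.8
 [0.549 0.077 0.285] xz,yz [-0.52  0.08] tilt 31.7 dir 13.2 q [-0.13 -0.3  -0.    2.08 -0.1   0.81  1.57]
3 err [-0.  0. -0.] yaw 5.8
 [0.495 0.217 0.246] xz,yz [-0.513  0.078] tilt 31.3 dir 13.2 q [-0.4  -0.3  -0.12  2.16  0.14  0.76  1.05]
2 err [-1.  2. -1.] yaw 5.8
 [0.465 0.332 0.207] xz,yz [-0.513  0.078] tilt 31.3 dir 13.2 q [-0.41 -0.17 -0.39  2.13  0.32  0.72  0.65]
2 err [-0.  0. -0.] yaw 5.8
 [0.464 0.334 0.093] xz,yz [-0.513  0.078] tilt 31.3 dir 13.2 q [-0.37 -0.   -0.46  2.25  0.61  0.5   0.34]

2 err [0. 0. 0.] yaw 5.8
 [0.59  0.042 0.261] xz,yz [-0.604  0.08 ] tilt 37.5 dir 11.8 q [ 0.52 -0.29 -0.47  2.14 -0.48  0.67  1.97]
3 err [-3. -0.  1.] yaw 5.8
 [0.568 0.077 0.265] xz,yz [-0.598  0.075] tilt 37.1 dir 11.6 q [-0.09 -0.3  -0.04  2.16 -0.13  0.64  1.6 ]
5 err [-3. -2.  1.] yaw 15.0
 [0.518 0.219 0.245] xz,yz [-0.581  0.074] tilt 35.8 dir 20.9 q [-0.46 -0.3   0.    2.2   0.06  0.62  1.32]
3 err [-0.  0. -0.] yaw 25.0
 [0.464 0.334 0.206] xz,yz [-0.581  0.074] tilt 35.8 dir 30.9 q [-0.55 -0.24 -0.15  2.23  0.07  0.53  1.24]
2 err [-0.  0. -0.] yaw 25.0
 [0.464 0.334 0.093] xz,yz [-0.581  0.074] tilt 35.8 dir 30.9 q [-0.48 -0.07 -0.23  2.36  0.25  0.24  1.06]
```

```bash
python3 -m handwheel '[-20,-2,25,0,1,-42,-4,52,0,1,-64,-6,78,0,1,-85,5,75,0,1,-95,40,65,0.04,1,-105,90,55,0.1,1,-115,140,50,0.17,1,-130,185,45,0.22,1,-150,225,40,0.28,1,-170,260,35,0.33,1]'; python3 st.py
python3 - <<'E'
from h import *
im,d,K,E=grab("side");cv2.imwrite("pics/s3.png",im)
E
```

```text
time_s: 24.18
ee_pos: [0.465, 0.3152, 0.2075]
orientation: [-0.506, 2.471, 0.308]
force: [0.2, 0.5, -1.8]
width: 0.157
grip_force: 59.9
24.175 [0.465 0.315 0.207] R [[-0.753, -0.422, 0.505], [-0.285, 0.901, 0.328], [-0.593, 0.103, -0.798]] tilt 37.0 dir 33.0 tcp az 34.1 j [-0.21 -0.28 -0.41  2.24 -0.14  0.51  1.44]
```

View pics/s3.png

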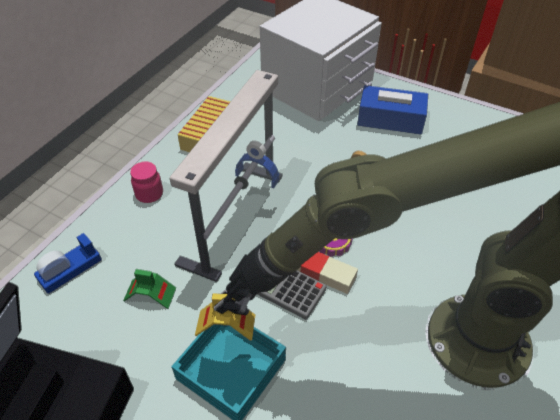

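```bash
python3 -m handwheel '[-6,8,-40,0,1,-12,17,-80,0,1,-17,26,-115,0,1,-17,26,-126,0,1,-17,26,-126,0,0.6,-17,26,-126,0,0,-17,26,-126,0,0,-35,14,-98,0,0,-55,2,-68,0,0,-75,-12,-30,0,0]'; python3 st.py
python3 - <<'E'
from h import *
im,d,K,E=grab("top");cv2.imwrite("pics/t3.png",cv2.resize(im[150:360,30:310],None,fx=2.5,fy=2.5))
q=pts(d,K,E);H,S,V=cv2.split(cv2.cvtColor(im,cv2.COLOR_BGR2HSV));m=(H>17)&(H<30)&(S>100)&(V>50)&(abs(q[...,0]-.436)<.1)&(abs(q[...,1]-.336)<.1)
print(m.sum(),np.percentile(q[m],[2,50,98],0).round(3).tolist())
E
```

```text
time_s: 25.48
ee_pos: [0.4139, 0.3173, 0.1481]
orientation: [-0.502, 2.469, 0.305]
force: [0.7, -0.8, -0.1]
width: 1.002
grip_force: 0.0
25.475 [0.414 0.317 0.148] R [[-0.752, -0.419, 0.509], [-0.283, 0.902, 0.326], [-0.596, 0.101, -0.797]] tilt 37.2 dir 32.6 tcp az 37.5 j [-0.47 -0.29 -0.29  2.39  0.1   0.39  1.11]
737 [[0.39, 0.308, 0.012], [0.434, 0.342, 0.05], [0.486, 0.386, 0.101]]
```

View pics/t3.png

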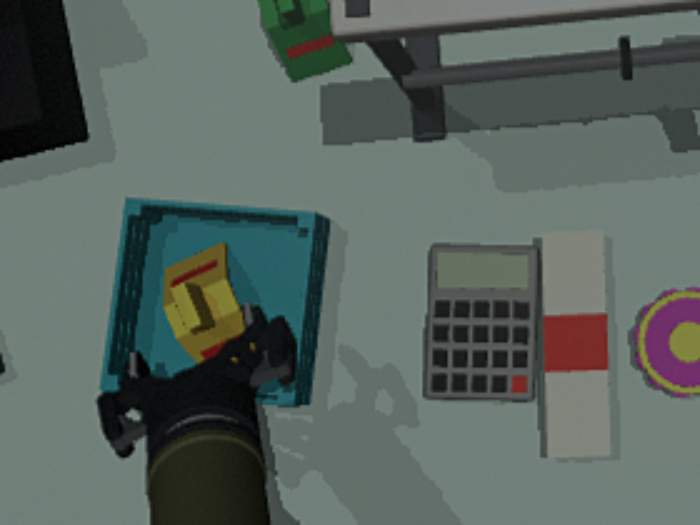

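```bash
for y in 3.5 -6; do OMP_NUM_THREADS=1 python3 go.py 15 .45 .25 .2 5 .48 .0 .2 $y .46 -.20 .2 $y .395 -.305 .145 $y .444 -.299 .092; done
```

```text
12 err [-3. -2.  1.] yaw 14.9
 [0.456 0.262 0.202] xz,yz [-0.527  0.037] tilt 31.9 dir 18.4 q [-0.67 -0.3   0.    2.25  0.26  0.67  0.99]
12 err [-3.  0.  1.] yaw 5.0
 [0.487 0.01  0.202] xz,yz [-0.379  0.027] tilt 22.4 dir 8.8 q [-0.01 -0.3  -0.    2.19 -0.09  0.86  1.7 ]
4 err [ 0. -0. -0.] yaw 3.5
 [ 0.463 -0.19   0.203] xz,yz [-0.378  0.027] tilt 22.3 dir 7.3 q [ 0.14 -0.23  0.34  2.12 -0.2   0.93  2.21]
3 err [ 0. -0. -0.] yaw 3.5
 [ 0.398 -0.295  0.148] xz,yz [-0.378  0.027] tilt 22.3 dir 7.3 q [ 0.21 -0.13  0.58  2.16 -0.32  0.9   2.6 ]
2 err [ 0. -0. -0.] yaw 3.5
 [ 0.447 -0.289  0.095] xz,yz [-0.378  0.027] tilt 22.3 dir 7.3 q [ 0.17  0.03  0.57  2.15 -0.46  0.78  2.67]
12 err [-3. -2.  1.] yaw 14.9
 [0.456 0.262 0.202] xz,yz [-0.527  0.037] tilt 31.9 dir 18.4 q [-0.67 -0.3   0.    2.25  0.26  0.67  0.99]
12 err [-3.  0.  1.] yaw 5.0
 [0.487 0.01  0.202] xz,yz [-0.379  0.027] tilt 22.4 dir 8.8 q [-0.01 -0.3  -0.    2.19 -0.09  0.86  1.7 ]
4 err [ 0. -0. -0.] yaw -6.0
 [ 0.463 -0.19   0.203] xz,yz [-0.375  0.027] tilt 22.1 dir -2.1 q [ 0.16 -0.25  0.27  2.15 -0.12  0.89  1.96]
3 err [ 0. -0. -0.] yaw -6.0
 [ 0.398 -0.295  0.148] xz,yz [-0.375  0.027] tilt 22.1 dir -2.1 q [ 0.23 -0.17  0.52  2.19 -0.24  0.83  2.36]
2 err [ 0. -0. -0.] yaw -6.0
 [ 0.447 -0.289  0.095] xz,yz [-0.375  0.027] tilt 22.1 dir -2.1 q [ 0.18 -0.01  0.52  2.19 -0.37  0.7   2.42]
```

```bash
for z in .19 .15; do OMP_NUM_THREADS=1 python3 go.py 25 .5 .27 .17 10 .555 .12 .2 5 .56 -.08 .21 3.5 .53 -.22 .19 3.5 .48 -.29 $z 3.5 .444 -.299 $z 3.5 .444 -.299 .092 | cut -c1-110;echo; done
```

```text
2 err [ 0. -0. -0.] yaw 25.0
 [0.503 0.28  0.173] xz,yz [-0.599  0.082] tilt 37.2 dir 31.2 q [-0.57 -0.2   0.04  2.29 -0.07  0.41  1.51]
3 err [ 0. -0. -0.] yaw 10.0
 [0.558 0.13  0.203] xz,yz [-0.599  0.082] tilt 37.2 dir 16.2 q [-0.43 -0.25  0.17  2.25 -0.01  0.48  1.48]
4 err [ 0. -0. -0.] yaw 5.0
 [ 0.563 -0.07   0.213] xz,yz [-0.599  0.082] tilt 37.2 dir 11.2 q [-0.42 -0.28  0.59  2.22 -0.2   0.57  1.98]
3 err [ 0. -0. -0.] yaw 3.5
 [ 0.533 -0.21   0.193] xz,yz [-0.599  0.082] tilt 37.2 dir 9.7 q [-0.49 -0.24  1.    2.17 -0.38  0.65  2.41]
2 err [ 0. -0. -0.] yaw 3.5
 [ 0.483 -0.28   0.193] xz,yz [-0.599  0.082] tilt 37.2 dir 9.7 q [-0.48 -0.28  1.17  2.15 -0.38  0.74  2.58]
1 err [-0.  0.  0.] yaw 3.5
 [ 0.447 -0.289  0.193] xz,yz [-0.599  0.082] tilt 37.2 dir 9.7 q [-0.3  -0.3   1.07  2.18 -0.39  0.79  2.65]
14 err [ 1. -2. -3.] yaw 3.3
 [ 0.446 -0.287  0.098] xz,yz [-0.536 -0.049] tilt 32.6 dir -1.0 q [-0.52 -0.22  1.24  2.3  -0.37  0.52  2.69]

2 err [ 0. -0. -0.] yaw 25.0
 [0.503 0.28  0.173] xz,yz [-0.599  0.082] tilt 37.2 dir 31.2 q [-0.57 -0.2   0.04  2.29 -0.07  0.41  1.51]
3 err [ 0. -0. -0.] yaw 10.0
 [0.558 0.13  0.203] xz,yz [-0.599  0.082] tilt 37.2 dir 16.2 q [-0.43 -0.25  0.17  2.25 -0.01  0.48  1.48]
4 err [ 0. -0. -0.] yaw 5.0
 [ 0.563 -0.07   0.213] xz,yz [-0.599  0.082] tilt 37.2 dir 11.2 q [-0.42 -0.28  0.59  2.22 -0.2   0.57  1.98]
3 err [ 0. -0. -0.] yaw 3.5
 [ 0.533 -0.21   0.193] xz,yz [-0.599  0.082] tilt 37.2 dir 9.7 q [-0.49 -0.24  1.    2.17 -0.38  0.65  2.41]
5 err [ 2. -3. -2.] yaw 3.3
 [ 0.482 -0.277  0.155] xz,yz [-0.592  0.065] tilt 36.6 dir 8.3 q [-0.52 -0.22  1.24  2.2  -0.48  0.68  2.69]
1 err [ 0. -0. -0.] yaw 3.5
 [ 0.447 -0.289  0.153] xz,yz [-0.592  0.065] tilt 36.6 dir 8.5 q [-0.44 -0.29  1.22  2.22 -0.4   0.7   2.69]
13 err [ 1. -2. -2.] yaw 3.4
 [ 0.446 -0.287  0.097] xz,yz [-0.538 -0.051] tilt 32.7 dir -1.2 q [-0.52 -0.23  1.24  2.31 -0.36  0.52  2.69]
```

```bash
for y in -2 -6; do OMP_NUM_THREADS=1 python3 go.py 25 .5 .27 .17 10 .555 .12 .2 3 .56 -.08 .21 $y .53 -.22 .19 $y .48 -.29 .19 $y .444 -.299 .19 $y .444 -.299 .094 $y .5 -.25 .17 0 .55 -.1 .23 5.8 .57 .03 .26 5.8 .637 .06 .174| cut -c1-110;echo; done
```

```text
2 err [ 0. -0. -0.] yaw 25.0
 [0.503 0.28  0.173] xz,yz [-0.599  0.082] tilt 37.2 dir 31.2 q [-0.57 -0.2   0.04  2.29 -0.07  0.41  1.51]
3 err [ 0. -0. -0.] yaw 10.0
 [0.558 0.13  0.203] xz,yz [-0.599  0.082] tilt 37.2 dir 16.2 q [-0.43 -0.25  0.17  2.25 -0.01  0.48  1.48]
4 err [ 0. -0. -0.] yaw 3.0
 [ 0.563 -0.07   0.213] xz,yz [-0.599  0.082] tilt 37.2 dir 9.2 q [-0.39 -0.29  0.56  2.23 -0.16  0.56  1.9 ]
3 err [ 0. -0. -0.] yaw -2.0
 [ 0.533 -0.21   0.193] xz,yz [-0.599  0.082] tilt 37.2 dir 4.2 q [-0.42 -0.26  0.89  2.2  -0.29  0.58  2.23]
2 err [ 0. -0. -0.] yaw -2.0
 [ 0.483 -0.28   0.193] xz,yz [-0.599  0.082] tilt 37.2 dir 4.2 q [-0.38 -0.3   1.05  2.18 -0.32  0.67  2.43]
1 err [-1. -0. -0.] yaw -2.0
 [ 0.449 -0.289  0.193] xz,yz [-0.598  0.082] tilt 37.2 dir 4.2 q [-0.16 -0.3   0.91  2.21 -0.39  0.73  2.54]
10 err [ 1. -3. -3.] yaw -2.2
 [ 0.446 -0.287  0.1  ] xz,yz [-0.574  0.028] tilt 35.0 dir 0.1 q [-0.49 -0.23  1.24  2.32 -0.47  0.52  2.69]
2 err [ 0. -0. -0.] yaw -2.0
 [ 0.503 -0.24   0.173] xz,yz [-0.574  0.028] tilt 35.1 dir 0.3 q [-0.28 -0.24  0.83  2.23 -0.3   0.59
[... 1233 characters left out ...]
  0.69  2.47]
3 err [ 1. -2. -2.] yaw -6.2
 [ 0.446 -0.287  0.1  ] xz,yz [-0.598  0.076] tilt 37.1 dir -0.3 q [-0.47 -0.24  1.24  2.34 -0.54  0.49  2.69]
2 err [ 0. -0. -0.] yaw -6.0
 [ 0.503 -0.24   0.173] xz,yz [-0.598  0.077] tilt 37.1 dir -0.1 q [-0.24 -0.25  0.8   2.26 -0.36  0.56  2.3 ]
3 err [0. 0. 0.] yaw 0.0
 [ 0.553 -0.09   0.233] xz,yz [-0.598  0.077] tilt 37.1 dir 5.9 q [-0.13 -0.3   0.35  2.21 -0.22  0.61  1.93]
3 err [-0.  0.  0.] yaw 5.8
 [0.573 0.04  0.263] xz,yz [-0.598  0.077] tilt 37.1 dir 11.7 q [-0.13 -0.29  0.08  2.16 -0.17  0.64  1.71]
2 err [ 0. -0. -0.] yaw 5.8
 [0.64  0.07  0.177] xz,yz [-0.598  0.077] tilt 37.1 dir 11.7 q [-0.16 -0.04  0.05  2.14 -0.21  0.41  1.71]
```

```bash
python3 -m handwheel '[30,-15,20,0,0,62,-35,26,0,0,86,-70,30,-0.06,0,105,-115,38,-0.13,0,125,-165,47,-0.2,0,141,-215,54,-0.27,0,144,-270,57,-0.32,0,146,-325,60,-0.36,0,146,-380,62,-0.4,0,140,-430,60,-0.43,0]'; python3 st.py;OMP_NUM_THREADS=1 python3 go.py -2 .53 -.2 .19 -2 .48 -.29 .19 -2 .444 -.299 .19 -2 .444 -.299 .094 | cut -c1-110
```

```text
time_s: 26.78
ee_pos: [0.5535, -0.1149, 0.2051]
orientation: [0.034, 2.501, 0.125]
force: [1.2, -0.1, -0.4]
width: 1.0
grip_force: 0.0
26.775 [ 0.553 -0.115  0.205] R [[-0.803, -0.006, 0.595], [0.054, 0.995, 0.082], [-0.593, 0.098, -0.799]] tilt 36.9 dir 7.9 tcp az -11.7 j [-0.25 -0.28  0.51  2.23 -0.21  0.57  1.98]
2 err [ 0. -0. -0.] yaw -2.0
 [ 0.529 -0.2    0.196] xz,yz [-0.596  0.077] tilt 36.9 dir 3.9 q [-0.27 -0.26  0.74  2.22 -0.32  0.6   2.23]
2 err [ 0. -0. -0.] yaw -2.0
 [ 0.479 -0.29   0.196] xz,yz [-0.596  0.077] tilt 36.9 dir 3.9 q [-0.29 -0.25  0.99  2.17 -0.4   0.71  2.51]
1 err [ 0. -0. -0.] yaw -2.0
 [ 0.443 -0.299  0.196] xz,yz [-0.596  0.077] tilt 36.9 dir 3.9 q [-0.16 -0.3   0.94  2.2  -0.38  0.75  2.56]
11 err [ 1. -2. -3.] yaw -2.2
 [ 0.442 -0.296  0.102] xz,yz [-0.568  0.015] tilt 34.6 dir -0.9 q [-0.47 -0.22  1.24  2.31 -0.45  0.53  2.69]
```

```bash
python3 -m handwheel '[-10,-45,-5,-0.02,0,-28,-95,-10,-0.04,0,-60,-145,-15,-0.04,0,-92,-175,-15,-0.04,0,-109,-184,-18,-0.04,0,-109,-184,-45,-0.04,0,-109,-184,-70,-0.04,0,-109,-184,-70,-0.04,0]'; python3 st.py
python3 - <<'E'
from h import *
im,d,K,E=grab("side");cv2.imwrite("pics/s4.png",cv2.resize(im[90:240,280:480],None,fx=3.5,fy=3.5))
im,d,K,E=grab("top");q=pts(d,K,E);H,S,V=cv2.split(cv2.cvtColor(im,cv2.COLOR_BGR2HSV))
m=(H>10)&(H<30)&(S>80)&(V>40)&(abs(q[...,0]-.434)<.05)&(abs(q[...,1]+.3)<.05)&(q[...,2]>.07);print(m.sum(),np.percentile(q[m],[3,50,97],0).round(3).tolist())
E
```

```text
time_s: 27.78
ee_pos: [0.4436, -0.2955, 0.1329]
orientation: [0.082, 2.502, 0.113]
force: [0.2, -0.6, -0.2]
width: 0.998
grip_force: 0.0
27.775 [ 0.444 -0.295  0.133] R [[-0.803, 0.032, 0.595], [0.085, 0.994, 0.062], [-0.59, 0.1, -0.801]] tilt 36.7 dir 5.9 tcp az -33.7 j [-0.31 -0.26  1.12  2.27 -0.48  0.64  2.69]
175 [[0.416, -0.308, 0.085], [0.434, -0.299, 0.121], [0.456, -0.292, 0.127]]
```

View pics/s4.png

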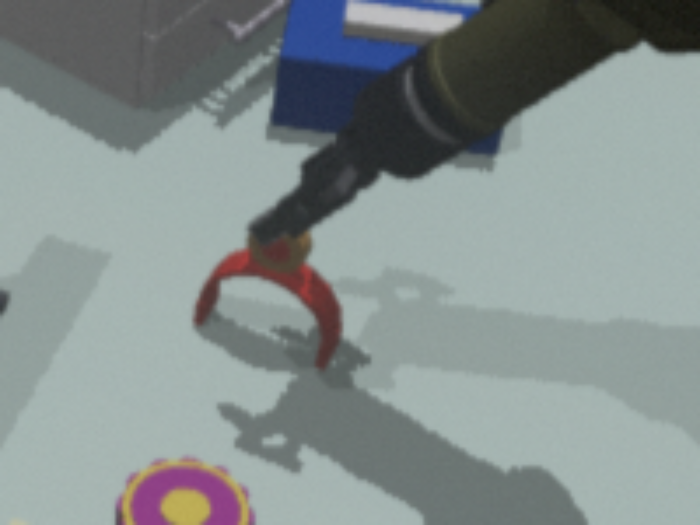

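```bash
python3 -m handwheel '[0,-2,-15,-0.02,0,1,-4,-30,-0.04,0,1,-4,-41,-0.04,0,1,-4,-41,-0.04,0,1,-4,-41,-0.04,0,1,-4,-41,-0.04,0.5,1,-4,-41,-0.04,0.9,1,-4,-41,-0.04,1,1,-4,-41,-0.04,1,1,-4,-41,-0.04,1]'; python3 st.py
```

```text
time_s: 29.12
ee_pos: [0.4426, -0.2957, 0.1015]
orientation: [0.137, 2.499, 0.082]
force: [0.3, -0.5, 4.2]
width: 0.176
grip_force: 59.7
29.125 [ 0.443 -0.296  0.101] R [[-0.798, 0.079, 0.597], [0.118, 0.993, 0.026], [-0.591, 0.092, -0.802]] tilt 36.7 dir 2.5 tcp az -33.7 j [-0.44 -0.26  1.24  2.33 -0.49  0.53  2.69]
```

```bash
OMP_NUM_THREADS=1 python3 go.py -4 .46 -.28 .18  -3 .51 -.22 .235  0 .545 -.12 .255 4 .55 -.03 .27 5.8 .561 .0535 .2775 5.8 .598 .057 .2735 5.8 .606 .058 .2275 5.8 .6356 .061 .1895| cut -c1-110
```

```text
2 err [-0.  0.  0.] yaw -4.0
 [ 0.452 -0.282  0.184] xz,yz [-0.594  0.072] tilt 36.8 dir 1.5 q [-0.13 -0.3   0.86  2.24 -0.37  0.68  2.48]
2 err [ 0. -0. -0.] yaw -3.0
 [ 0.502 -0.222  0.239] xz,yz [-0.594  0.072] tilt 36.8 dir 2.5 q [ 0.01 -0.3   0.53  2.18 -0.34  0.73  2.26]
2 err [-2.  1.  1.] yaw 0.0
 [ 0.539 -0.123  0.259] xz,yz [-0.593  0.073] tilt 36.7 dir 5.7 q [ 0.32 -0.3   0.05  2.17 -0.42  0.74  2.16]
8 err [-4.  1.  1.] yaw 4.1
 [ 0.546 -0.033  0.274] xz,yz [-0.537  0.1  ] tilt 33.1 dir 12.9 q [ 0.17 -0.3  -0.    2.12 -0.32  0.82  1.95]
2 err [-1.  0.  0.] yaw 5.8
 [0.554 0.051 0.282] xz,yz [-0.535  0.1  ] tilt 33.0 dir 14.7 q [ 0.02 -0.3  -0.06  2.1  -0.22  0.8   1.73]
1 err [0. 0. 0.] yaw 5.8
 [0.59  0.055 0.278] xz,yz [-0.535  0.1  ] tilt 33.0 dir 14.7 q [ 0.02 -0.21 -0.07  2.04 -0.22  0.76  1.72]
1 err [-0. -0. -0.] yaw 5.8
 [0.598 0.056 0.232] xz,yz [-0.535  0.1  ] tilt 33.0 dir 14.7 q [ 0.02 -0.16 -0.07  2.09 -0.24  0.66  1.74]
1 err [ 0. -0. -0.] yaw 5.8
 [0.628 0.059 0.194] xz,yz [-0.535  0.1  ] tilt 33.0 dir 14.7 q [ 0.01 -0.06 -0.07  2.08 -0.25  0.57  1.76]
```

```bash
python3 -m handwheel '[2,0,30,0,1,8,8,60,0,1,20,17,85,0.02,1,40,40,110,0.03,1,65,70,132,0.04,1,85,110,148,0.06,1,102,150,158,0.08,1,111,195,164,0.11,1,121,240,168,0.14,1,125,285,172,0.17,1]'; python3 st.py
```

```text
time_s: 30.38
ee_pos: [0.566, -0.0073, 0.2709]
orientation: [-0.079, 2.512, 0.156]
force: [0.9, -0.5, -1.2]
width: 0.175
grip_force: 58.4
30.375 [ 0.566 -0.007  0.271] R [[-0.81, -0.093, 0.579], [-0.02, 0.991, 0.13], [-0.586, 0.094, -0.805]] tilt 36.4 dir 12.7 tcp az -0.7 j [ 0.08 -0.29  0.    2.13 -0.27  0.7   1.86]
```

```bash
python3 -m handwheel '[0,35,4,0.01,1,0,61,9,0.01,1,0,61,9,0.01,1]'; python3 st.py
python3 - <<'E'
from h import *
for n in("side","top"):
    im,d,K,E=grab(n);q=pts(d,K,E);H,S,V=cv2.split(cv2.cvtColor(im,cv2.COLOR_BGR2HSV))
    m=((H<8)|(H>172))&(S>90)&(V>30)&(abs(q[...,0]-.56)<.1)&(abs(q[...,1]-.05)<.06)&(q[...,2]>.12)
    print(n,m.sum(),np.percentile(q[m],[1,50,99],0).round(3).tolist())
    if n=="side":cv2.imwrite("pics/s5.png",cv2.resize(im[110:290,140:380],None,fx=3,fy=3))
E
```

```text
time_s: 30.75
ee_pos: [0.5659, 0.0542, 0.2803]
orientation: [-0.095, 2.511, 0.16]
force: [-0.7, -0.8, -1.4]
width: 0.18
grip_force: 58.4
30.75 [0.566 0.054 0.28 ] R [[-0.809, -0.105, 0.578], [-0.031, 0.99, 0.137], [-0.587, 0.093, -0.804]] tilt 36.5 dir 13.3 tcp az 5.5 j [ 0.1  -0.3  -0.16  2.12 -0.23  0.7   1.71]
side 559 [[0.498, 0.039, 0.184], [0.533, 0.061, 0.24], [0.607, 0.081, 0.269]]
top 149 [[0.576, 0.043, 0.204], [0.595, 0.06, 0.241], [0.609, 0.079, 0.29]]
```

View pics/s5.png

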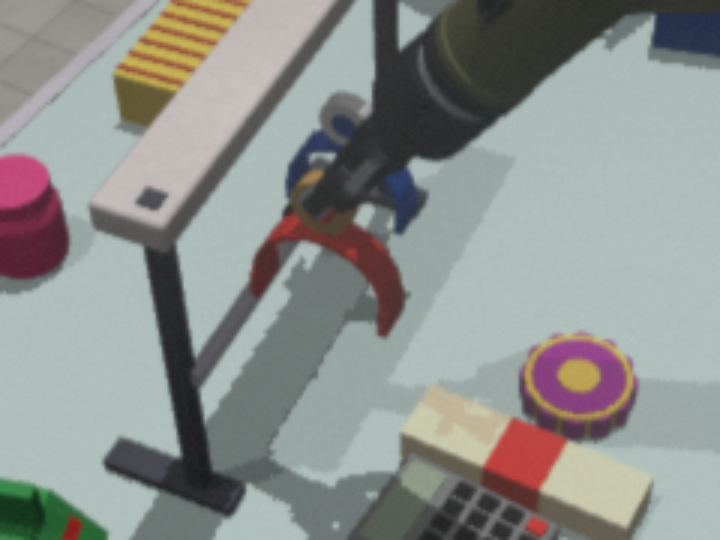

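```bash
python3 -m handwheel '[17,1,-1,0,1,34,1,-4,0,1,37,1,-28,0,1,42,1,-53,0,1,48,2,-66,0,1,54,2,-78,0,1,54,2,-78,0,1]'; python3 st.py
python3 - <<'E'
from h import *
im,d,K,E=grab("side");cv2.imwrite("pics/s6.png",cv2.resize(im[110:290,140:380],None,fx=3,fy=3))
E
```

```text
time_s: 31.72
ee_pos: [0.6206, 0.0535, 0.2021]
orientation: [-0.089, 2.511, 0.159]
force: [-0.3, -0.5, -0.6]
width: 0.174
grip_force: 58.4
31.725 [0.621 0.054 0.202] R [[-0.809, -0.101, 0.579], [-0.027, 0.991, 0.135], [-0.587, 0.094, -0.804]] tilt 36.5 dir 13.1 tcp az 4.9 j [ 0.1  -0.1  -0.16  2.12 -0.23  0.5   1.74]
```

View pics/s6.png

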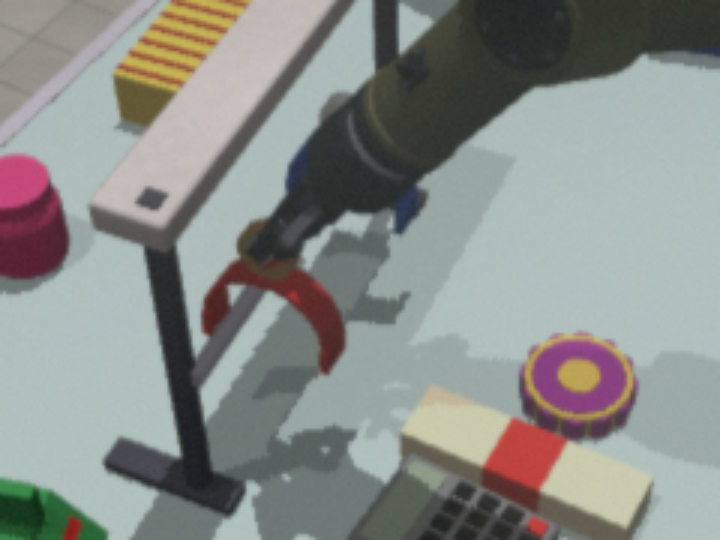

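The bar now runs inside the arch, with no contact forces. Finish forward and down.

```bash
python3 -m handwheel '[9,2,-5,0,1,17,4,-9,0,1,17,4,-13,0,1,17,4,-15,0,1,17,4,-15,0,1]'; python3 st.py
python3 - <<'E'
from h import *
D={}
for n in("side","top"):
    im,d,K,E=grab(n);q=pts(d,K,E);H,S,V=cv2.split(cv2.cvtColor(im,cv2.COLOR_BGR2HSV))
    m=((H<8)|(H>172))&(S>90)&(V>30)&(abs(q[...,0]-.62)<.1)&(abs(q[...,1]-.05)<.06)&(q[...,2]>.06)
    print(n,m.sum(),np.percentile(q[m],[1,50,99],0).round(3).tolist())
E
```

```text
time_s: 32.4
ee_pos: [0.6374, 0.0578, 0.1879]
orientation: [-0.089, 2.509, 0.159]
force: [-0.3, 0.8, -0.1]
width: 0.174
grip_force: 58.6
32.4 [0.637 0.058 0.188] R [[-0.808, -0.101, 0.58], [-0.027, 0.99, 0.135], [-0.588, 0.093, -0.803]] tilt 36.5 dir 13.1 tcp az 5.2 j [ 0.09 -0.05 -0.17  2.11 -0.22  0.46  1.72]
side 490 [[0.569, 0.042, 0.092], [0.599, 0.064, 0.146], [0.677, 0.084, 0.179]]
top 17 [[0.642, 0.047, 0.156], [0.654, 0.067, 0.16], [0.661, 0.076, 0.205]]
```

```bash
python3 -m handwheel '[2,0,-3,0,1,2,0,-5,0,1,2,0,-5,0,1]'|grep -E "pos|force"; python3 -m handwheel '[0,0,-2,0,1,0,0,-4,0,1,0,0,-4,0,1]'|grep -E "pos|force"
```

```text
ee_pos: [0.6424, 0.0581, 0.1872]
force: [-0.5, 0.7, 6.3]
grip_force: 58.6
ee_pos: [0.6439, 0.0581, 0.1869]
force: [-10.4, -1.2, 20.9]
grip_force: 61.5
```

```bash
python3 -m handwheel '[0,0,3,0,1,0,0,4,0,1,0,0,5,0,0.6,0,0,5,0,0.3,0,0,5,0,0,0,0,5,0,0,0,0,5,0,0]'
python3 - <<'E'
from h import *
for n in("side","top"):
    im,d,K,E=grab(n);q=pts(d,K,E);H,S,V=cv2.split(cv2.cvtColor(im,cv2.COLOR_BGR2HSV))
    m=((H<8)|(H>172))&(S>90)&(V>30)&(abs(q[...,0]-.62)<.1)&(abs(q[...,1]-.05)<.06)&(q[...,2]>.06)
    print(n,m.sum(),np.percentile(q[m],[1,50,99],0).round(3).tolist())
E
```

```text
time_s: 34.12
ee_pos: [0.6394, 0.0578, 0.1838]
orientation: [-0.089, 2.51, 0.159]
force: [-0.4, -0.1, -0.0]
width: 0.996
grip_force: 0.0
side 443 [[0.568, 0.037, 0.087], [0.597, 0.06, 0.142], [0.678, 0.083, 0.165]]
top 91 [[0.598, 0.044, 0.145], [0.64, 0.054, 0.162], [0.662, 0.078, 0.275]]
```

Released; crown on the bar. Retreat along the tool axis.

```bash
python3 -m handwheel '[-10,-2,14,0,0,-25,-6,35,0,0,-45,-10,62,0,0,-65,-15,90,0,0,-80,-16,95,0,0,-85,-16,95,0,0,-85,-16,95,0,0]'
python3 - <<'E'
from h import *
for n in("side","top"):
    im,d,K,E=grab(n);q=pts(d,K,E);H,S,V=cv2.split(cv2.cvtColor(im,cv2.COLOR_BGR2HSV))
    m=((H<8)|(H>172))&(S>90)&(V>30)&(abs(q[...,0]-.62)<.1)&(abs(q[...,1]-.05)<.06)&(q[...,2]>.06)
    print(n,m.sum(),np.percentile(q[m],[1,50,99],0).round(3).tolist())
    if n=="side":cv2.imwrite("pics/s7.png",im)
E
```

```text
time_s: 35.1
ee_pos: [0.5638, 0.0417, 0.2752]
orientation: [-0.09, 2.517, 0.161]
force: [-0.1, 0.2, -0.4]
width: 1.0
grip_force: 0.0
side 560 [[0.567, 0.037, 0.087], [0.606, 0.063, 0.148], [0.675, 0.083, 0.194]]
top 540 [[0.569, 0.035, 0.1], [0.597, 0.053, 0.154], [0.658, 0.076, 0.196]]
```

View pics/s7.png

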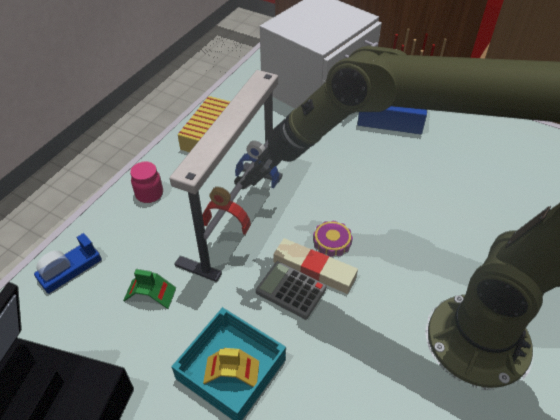

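```bash
python3 -m handwheel '[0,0,0,0,0,0,0,0,0,0,0,0,0,0,0,0,0,0,0,0,0,0,0,0,0,0,0,0,0,0,0,0,0,0,0,0,0,0,0,0]' | head -1
python3 - <<'E'
from h import *
im,d,K,E=grab("side");q=pts(d,K,E);H,S,V=cv2.split(cv2.cvtColor(im,cv2.COLOR_BGR2HSV))
m=((H<8)|(H>172))&(S>90)&(V>30)&(abs(q[...,0]-.62)<.1)&(abs(q[...,1]-.05)<.06)&(q[...,2]>.06)
print(np.percentile(q[m],[1,50,99],0).round(3).tolist());print(arm.sign_off())
E
```

```text
time_s: 36.2
[[0.567, 0.037, 0.085], [0.606, 0.063, 0.148], [0.676, 0.084, 0.194]]
the job is handed in; nothing more can be done
None
```

I put the yellow marker in the teal basket, hung the red headband at rest astride the rail at about the middle of the free half with the blue headband still hanging, and handed the job in at about 36 s; the sign-off returned no verdict.

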